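# Fetch the brass setting ring from behind the plug gauges

### The job

The brass setting ring at the back of the blue gauge tray has to go onto the middle of the round inspection stage, but the green and the red plug gauge stand in front of it: first park both, upright, each on the mat of its own colour, then set the ring flat on the stage, and only after that stand each gauge back upright on the very spot in the tray where it stood at the start. Set things down rather than dropping them, never tip a gauge over, and do not shift the blue gauge, the small steel ring or the jar.

Things in the scene. Friction and masses are not known exactly. Their poses are not given: they have to be found in the camera images.
- gauge_green: loose plug gauge standing upright, 95 mm tall, about 0.3 kg: steel cylinder 38 mm in diameter from 0 to 36 mm height, dark collar, then a green round handle 26 mm in diameter from 42 to 95 mm height (grip it there). Origin at the centre of its underside, z up along it. It starts in the tray on one of the two front spots; which one varies
- gauge_red: the same kind of loose plug gauge, same sizes, with a red handle. It starts on the other front spot of the tray
- ring: loose brass setting ring lying flat, outside diameter 50 mm, bore 24 mm, 24 mm high, about 0.25 kg. Origin at the centre of its underside, z up. It starts on the third spot of the tray, the one farthest along the tray's +x
- rack: fixed blue tray 210 mm long (x) by 76 wide (y); floor 6 mm thick, walls 5 mm thick and 22 mm high over the table; inside 200 by 66, so fingers reach the ring only before and behind it along x. Origin: centre of underside; x along its length, away from the robot. White floor spots at x = -68 and -18 mm (gauges, 12 mm apart) and +34 mm (ring, 8 mm behind the nearer gauge, 41 mm free behind it)
- mat_green: fixed green round mat, 64 mm in diameter, 3 mm thick: parking place of the green gauge. Origin at the centre of its underside. The two mats and the stage swap places between starts
- mat_red: fixed red round mat, same size: parking place of the red gauge. Origin at the centre of its underside
- stage: fixed round inspection stage, black disc 110 mm in diameter, 12 mm high, with a white face and a grey disc 54 mm in diameter in its middle, where the ring goes. Origin at the centre of its underside
- gauge_blue: bystander: a plug gauge as above with a blue handle, standing loose on the table; leave it where it is. Origin at the centre of its underside
- ring_steel: bystander: small loose steel ring, 36 mm in diameter, 20 mm high; leave it where it is. Origin at the centre of its underside
- jar: bystander: loose amber glass jar with white cap, 56 mm in diameter, 75 mm high; leave it where it is. Origin at the centre of its underside
Things that resemble listed ones, but are neither listed nor needed, are in the scene too. Leave any black look-alike of the ring alone.

How it is judged:
By the outcome, as a careful person would: the job done as asked, in the order asked, and still so for the second after the job is handed in, with the robot touching nothing.
It also fails if it takes over 141 s, if anything falls off the work surface, if the arm or the gripper's body presses on something with over 40 N, if the wrist force passes 120 N, or if a joint passes its speed limit or range.

### The arm

A 6-joint arm with a two-finger parallel gripper is mounted at the origin on the work surface. World frame = base frame: x ahead of the robot, y to its left, z up, the work surface at z = 0. Lengths are in m, angles in rad, forces in N, time in s.
With the tool pointing down it reaches from about 0.35 to 0.875 m from the base axis. Payload 4.2 kg.
Tool frame: the origin (TCP) lies at the very end of the fingers, on their centre line; the grasp point (between the pads) lies 19 mm behind it; z points along the fingers, y is the line along which they close (so a half turn about z gives the same grasp; the last joint's range is limited). The gripper opens to 85 mm and grips with 20 to 120 N. Pads are 22 mm wide; open, the fingers measure 114 mm over their backs; the gripper's body (76 mm by 85 mm) begins 54 mm behind the grasp point. The pads swing forward as they close: fully open they stand 13 mm farther back than shut.
Start: joints at [1.488, 0.385, 0.008, 0, -1.194, -0.259], TCP at [0.209, 0.589, 0.231] pointing down, gripper open.
Joint ranges: [-3.14, 3.14], [-1.21, 2.06], [-1.07, 1.41], [-3.16, 2.05], [-2.99, -0.16], [-3.1, 3.1]. Speed limits (rad/s): [2.79, 2.79, 3.14, 3.14, 3.14, 3.14].

### API

Orientations are given as a unit quaternion [w, x, y, z].
In Python, from workcell import ctrl gives the robot as it stands.
- The arm moves only by the tool step_arm, never from a script. Its argument "targets" is a list of rows, each an object with "xyz": the shift along the tool's x, y, z in units of 0.03 m (1.0 is 0.03 m), a list of three; "angular": the turn, a rotation vector about the tool's x, y, z in units of 0.12 rad (1.0 is 0.12 rad), a list of three; "hand": the opening, from 0 (shut) to 1 (fully open). In form: [{"xyz": [dx, dy, dz], "angular": [rx, ry, rz], "hand": hand}, ...]. A call has 1 to 5 rows; each row shifts and turns the commanded pose from where the row before left it, along the tool's axes as they then stand; what a row does not reach is not made up. A row lasts 1/12 s, in which the tool goes at most 41.7 mm and 7.16 degrees, less where a joint would pass 70% of its speed; a pose out of reach is approached as far as the arm can. A call with a number of a shift or a turn outside -1 to 1 is refused whole. A call with a gripper value outside its range is refused whole. The fingers move at their own pace and stop on an object; the grip force is fixed at half the most. Time passes only in rows, so rows that do not move let the fingers close. It gives the time, the measured TCP pose, the force, the opening and the grip force at its end, in the units of the state.
- ctrl.state(): the state, without advancing time (a new reading comes with each control period).
- ctrl.capture(name): name is "scene" or "side" or "wrist"; returns (picture, depth): 480x640x3 uint8, red, green, blue; 480x640 float32, m along the optical axis (not along the pixel's ray), 0 where there is no reading.
- ctrl.get_calibration(name): a dict with "mtx" (3x3 intrinsics, pixels), "position" and "orientation" of the camera in the world. Camera axes: x right, y down, z forward; pixel columns grow to the right and rows downward; lengths in m; the calibration is good to about 2 mm. A picture is of the moment at which its call begins: read the wrist's pose just before it. get_calibration takes no time and is no camera call; for the wrist camera it gives the pose at the moment of the call.
- ctrl.sign_off(): hands the job in; it is judged then, once.
The state is a dict: "time": time; "joint_pos": joint angles; "qd": joint speeds; "effort": joint torques, N m; "tool_pos": TCP position; "orientation": TCP orientation; "wrist_force": force on the tool from outside, world axes, zero at the start; "moment": the same for the moment, N m; "width": opening from 0.0 (shut) to 1.0 (fully open); "gripper_force": force on a finger pad.
Only numpy, scipy, OpenCV 4.12 (cv2) and the standard library are available. Lean on these libraries where they do the work, as an engineer would, in place of code of your own. Each camera call takes 0.05 s, during which the arm holds its last target. There are 200 camera calls.

## Working session

There is one attempt and no reset: what is moved stays moved. The work goes in short steps, Python scripts to look and compute and a tool call to move; the robot and the scene stay as the last step left them, time stands still between calls to the robot, and variables do not carry over. Pictures are saved under pics/ and viewed, at most 14 in all, crops included, and the job is handed in when it is done.

Besides the shell and the picture viewer there is one more tool, called after ">>>" by a JSON object that holds its "op" and its "data", one argument or row to a line. step_arm: Moves the arm, as the interface text tells. Shifts and turns lie within -1 to 1; 1 stands for 0.03 m of shift or 0.12 rad of turn. Its arguments: {"type":"object","properties":{"targets":{"type":"array","items":{"type":"object","properties":{"xyz":{"type":"array","items":{"type":"number","minimum":-1,"maximum":1}},"angular":{"type":"array","items":{"type":"number","minimum":-1,"maximum":1}},"hand":{"type":"number"}}}}},"required":["targets"]}

```bash
mkdir -p pics; cat > h.py <<'E'
import numpy as np, cv2
from scipy.spatial.transform import Rotation as R
from workcell import ctrl
def rot(q): return R.from_quat([q[1],q[2],q[3],q[0]])
def cal(n):
    c=ctrl.get_calibration(n); return np.array(c['mtx']),np.array(c['position']),rot(c['orientation']).as_matrix()
def ray(c,uv,z):
    K,p,M=c; d=M@np.linalg.solve(K,[uv[0],uv[1],1.]); return p+d*(z-p[2])/d[2]
def proj(c,P):
    K,p,M=c; q=K@(M.T@(np.array(P)-p)); return q[:2]/q[2]
def save(n,im): cv2.imwrite('pics/'+n+'.png',im[:,:,::-1])
def cloud(c,d):
    K,p,M=c; v,u=np.mgrid[:d.shape[0],:d.shape[1]]
    r=np.stack([(u-K[0,2])/K[0,0],(v-K[1,2])/K[1,1],np.ones(d.shape)],-1)*d[...,None]
    return r@M.T+p
E
python3 - <<'E'
from h import *
print(ctrl.state())
for n in('scene','side'):
    c=cal(n); im,d=ctrl.capture(n); save(n,im); np.savez('/tmp/'+n,im=im,d=d,K=c[0],p=c[1],M=c[2]); print(n,c)
E
```

```text
{'time': 0.0, 'joint_pos': array([ 1.48759124e+00,  3.85597035e-01,  6.61542307e-03, -5.20885920e-04,
       -1.19400037e+00, -2.58566693e-01]), 'qd': array([ 0.00012386, -0.00027928, -0.00056973, -0.00037177,  0.00136515,
       -0.00035227]), 'effort': array([-1.90055529e-03, -3.92289448e+01,  1.88396537e+01,  4.18609589e+00,
       -4.73615859e-03, -1.81720793e-06]), 'tool_pos': array([0.20927263, 0.58829709, 0.23018983]), 'orientation': array([ 1.10982930e-03,  9.85417540e-01, -1.70149987e-01, -1.45440198e-04]), 'wrist_force': array([ 0.2261743 ,  0.28575731, -0.32625242]), 'moment': array([-0.00345162,  0.02240592,  0.04232405]), 'gripper_force': 0.0, 'width': 1.0027918988100493}
scene (array([[450.36945992,   0.        , 320.64799626],
       [  0.        , 450.36945992, 243.34632103],
       [  0.        ,   0.        ,   1.        ]]), array([ 1.07257088, -0.01961292,  0.82324692]), array([[-0.0126077 ,  0.84348179, -0.5370098 ],
       [ 0.99991378,  0.01260681, -0.00367404],
       [ 0.003671  , -0.53700982, -0.84356801]]))
side (array([[455.26523438,   0.        , 322.16879153],
       [  0.        , 455.26523438, 243.44380191],
       [  0.        ,   0.        ,   1.        ]]), array([ 0.42888151, -0.56726797,  0.65074701]), array([[ 0.96648155, -0.19024831,  0.17239196],
       [-0.25671442, -0.70740862,  0.65853683],
       [-0.00333396, -0.6807192 , -0.73253686]]))
```

View pics/scene.png

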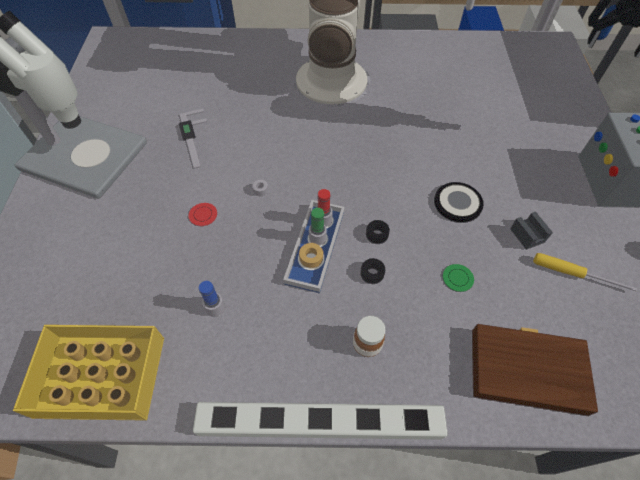

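View pics/side.png

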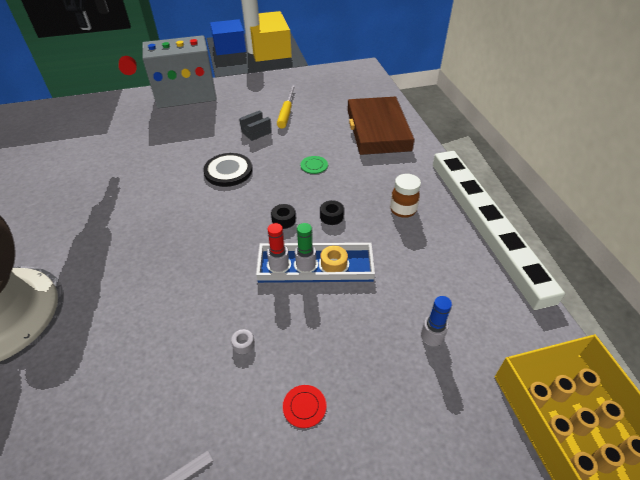

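Scene view: the red gauge is at (323,205), the green at (317,222), and the brass ring in the tray at (311,257). The red mat is at (203,214), the green mat at (458,277) and the stage at (459,201).

Ring candidates: brass in the tray (311,257), black look-alikes (378,231) and (373,270), and brass pieces in the yellow bin. Only the one in the blue tray behind the gauges fits.

```bash
cat >> h.py <<'E'
def mask(im,h0,h1,s=90,v=50):
    H=cv2.cvtColor(im,cv2.COLOR_RGB2HSV); m=cv2.inRange(H,(h0,s,v),(h1,255,255))
    if h0==0: m|=cv2.inRange(H,(172,s,v),(180,255,255))
    return m
def blobs(m,amin=40):
    n,l,st,ce=cv2.connectedComponentsWithStats(m); return [(ce[i],st[i],l==i) for i in range(1,n) if st[i,4]>=amin]
E
python3 - <<'E'
from h import *
for n in('scene','side'):
    z=np.load(f'/tmp/{n}.npz'); im,d=z['im'],z['d']; c=(z['K'],z['p'],z['M']); P=cloud(c,d)
    print(n)
    for nm,a,b in(('red',0,5),('green',50,75),('brass',12,22),('blue',105,125)):
        for ce,st,l in blobs(mask(im,a,b)):
            p=P[l&(d>0)]
            if len(p) and abs(p[:,1].mean())<.45 and .3<p[:,0].mean()<.95: print(nm,ce.round(1),st[4],np.median(p,0).round(3),'z95',np.percentile(p[:,2],95).round(3), 'tops',p[p[:,2]>np.percentile(p[:,2],95)-.004].mean(0).round(4))
    # tray rim
    r=(np.abs(P[...,0]-.52)<.2)&(np.abs(P[...,1]+.02)<.12)&(P[...,2]>.015)&(P[...,2]<.025)&(im.min(2)>150)
    for ce,st,l in blobs(r.astype(np.uint8)*255,150): print('rim',ce.round(),st[4],cv2.minAreaRect(P[l][:,:2].astype(np.float32)))
    # white stage face
    r=(P[...,2]>.005)&(P[...,2]<.02)&(im.min(2)>180)&(P[...,1]>.1)
    for ce,st,l in blobs(r.astype(np.uint8)*255,100): print('st',ce.round(),st[4],cv2.minAreaRect(P[l][:,:2].astype(np.float32)))
E
```

```text
scene
red [323.9 199.5] 235 [ 0.499 -0.017  0.093] z95 0.101 tops [ 0.4918 -0.0186  0.0999]
red [202.4 213.9] 527 [ 0.476 -0.291  0.002] z95 0.004 tops [ 0.4752 -0.2907  0.0024]
green [317.7 218.1] 203 [ 0.546 -0.029  0.098] z95 0.101 tops [ 0.5399 -0.0312  0.0998]
green [457.8 277.3] 658 [0.629 0.261 0.002] z95 0.005 tops [0.6292 0.2609 0.0025]
brass [310.8 254.7] 420 [ 0.594 -0.043  0.028] z95 0.031 tops [ 0.5909 -0.0436  0.0289]
brass [122.4 341.6] 659 [ 0.77  -0.372  0.028] z95 0.052 tops [ 0.7695 -0.3879  0.0533]
brass [528.3 330.3] 76 [0.753 0.367 0.028] z95 0.035 tops [0.7579 0.3605 0.034 ]
brass [508.2 335.2] 57 [0.765 0.327 0.034] z95 0.036 tops [0.7656 0.3246 0.0341]
brass [372.3 346.1] 77 [0.795 0.073 0.046] z95 0.051 tops [0.7934 0.0724 0.0494]
brass [102.7 351.2] 294 [ 0.804 -0.414  0.031] z95 0.035 tops [ 0.8015 -0.4197  0.0339]
brass [ 96.3 372.8] 320 [ 0.843 -0.414  0.032] z95 0.036 tops [ 0.8412 -0.4198  0.0339]
brass [124.8 373.2] 319 [ 0.844 -0.365  0.03 ] z95 0.035 tops [ 0.8412 -0.3701  0.0339]
brass [578.  368.7] 41 [0.826 0.435 0.034] z95 0.036 tops [0.8263 0.4
[... 1936 characters left out ...]
.0088  0.0069]
blue [291.5 261.1] 124 [ 0.514 -0.017  0.007] z95 0.009 tops [ 0.5136 -0.0177  0.0078]
blue [317.7 255.1] 40 [ 0.564 -0.015  0.007] z95 0.008 tops [ 0.5646 -0.0149  0.0068]
blue [358.3 261. ] 453 [ 0.634 -0.049  0.007] z95 0.008 tops [ 0.6342 -0.0486  0.0066]
blue [314.3 280.8] 239 [ 0.542 -0.07   0.003] z95 0.006 tops [ 0.5453 -0.0709  0.0045]
blue [439.8 311.8] 524 [ 0.698 -0.236  0.084] z95 0.096 tops [ 0.7019 -0.2306  0.0952]
rim [349. 260.] 367 ((0.6045798063278198, -0.0470108687877655), (0.07850544899702072, 0.10942023992538452), 76.57567596435547)
st [227. 167.] 459 ((0.43195492029190063, 0.291583776473999), (0.08572999387979507, 0.08602040261030197), 76.91190338134766)
```

```bash
python3 - <<'E'
import cv2
im=cv2.imread('pics/scene.png'); cv2.imwrite('pics/crop1.png',cv2.resize(im[180:300,260:420],None,fx=5,fy=5,interpolation=cv2.INTER_CUBIC))
E
```

```text
(no output)
```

View pics/crop1.png

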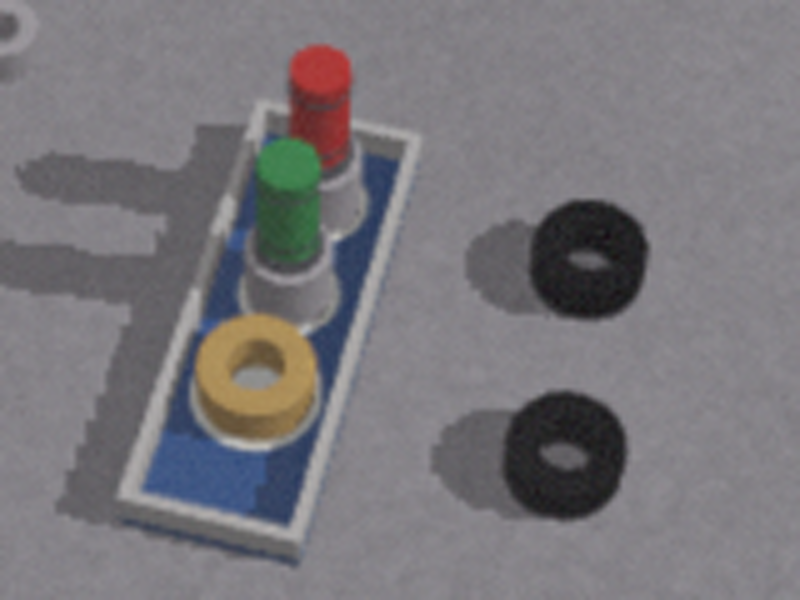

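The crop confirms it: the brass ring is in the blue tray, behind green, with red nearest the robot. The black look-alikes lie to the right at (590,260) and (565,455).

```bash
cat >> h.py <<'E'
def plan(t,yaw,s=None):
    """tool-x yaw (deg), target TCP; prints turn first, then shift units in the turned tool frame"""
    s=s or ctrl.state(); Rc=rot(s['orientation']); 
    Rt=R.from_matrix(np.array([[np.cos(yaw),np.sin(yaw),0],[np.sin(yaw),-np.cos(yaw),0],[0,0,-1]]))
    a=(Rc.inv()*Rt).as_rotvec()/.12; d=Rt.inv().apply(np.array(t)-s['tool_pos'])/.03
    print('turn',a.round(2),'shift',d.round(2), 'tcp',s['tool_pos'].round(4),'t',round(s['time'],2),'w',round(s['width'],3),'gf',round(s['gripper_force'],1))
Y0=np.radians(-14.5)
E
python3 - <<'E'
from h import *
s=ctrl.state(); T=rot(s['orientation']); c=cal('wrist')
print(T.inv().apply(c[1]-s['tool_pos']),(T.as_matrix().T@c[2]).round(3),c[0][0,0])
plan([.515,-.03,.24],Y0)
E
```

```text
[ 0.08345942  0.00069919 -0.14208956] [[-0.001 -0.946 -0.323]
 [ 1.    -0.001 -0.002]
 [ 0.001 -0.323  0.946]] 356.8369300667967
turn [ 0.02 -0.   -0.74] shift [15.03 17.4  -0.32] tcp [0.2093 0.5884 0.2303] t 0.1 w 0.999 gf 0.0
```

>>> {"op": "step_arm", "data": {
  "targets": [
    {"xyz": [0,0,0],"angular": [0,0,-0.74],"hand": 1},
    {"xyz": [0.4,0.5,0],"angular": [0,0,0],"hand": 1},
    {"xyz": [0.8,0.93,0],"angular": [0,0,0],"hand": 1},
    {"xyz": [0.8,0.93,0],"angular": [0,0,0],"hand": 1},
    {"xyz": [0.8,0.93,0],"angular": [0,0,0],"hand": 1}
  ]
}}

```text
time: 0.52
tool_pos: [0.2662, 0.4707, 0.2305]
orientation: [0.001, 0.992, -0.126, -0.0]
wrist_force: [1.1, -0.2, 0.0]
width: 1.0
gripper_force: 0.0
```

>>> {"op": "step_arm", "data": {
  "targets": [
    {"xyz": [0.8,0.93,0],"angular": [0,0,0],"hand": 1},
    {"xyz": [0.8,0.93,0],"angular": [0,0,0],"hand": 1},
    {"xyz": [0.8,0.93,0],"angular": [0,0,0],"hand": 1},
    {"xyz": [0.8,0.93,0],"angular": [0,0,0],"hand": 1},
    {"xyz": [0.8,0.93,0],"angular": [0,0,0],"hand": 1}
  ]
}}

```text
time: 0.93
tool_pos: [0.3475, 0.3052, 0.2311]
orientation: [0.0, 0.992, -0.126, -0.0]
wrist_force: [0.5, 0.2, 0.5]
width: 0.999
gripper_force: 0.0
```

>>> {"op": "step_arm", "data": {
  "targets": [
    {"xyz": [0.8,0.93,0],"angular": [0,0,0],"hand": 1},
    {"xyz": [0.8,0.93,0],"angular": [0,0,0],"hand": 1},
    {"xyz": [0.8,0.93,0],"angular": [0,0,0],"hand": 1},
    {"xyz": [0.8,0.93,0],"angular": [0,0,0],"hand": 1},
    {"xyz": [0.8,0.93,0],"angular": [0,0,0],"hand": 1}
  ]
}}

```text
time: 1.35
tool_pos: [0.4287, 0.1402, 0.2312]
orientation: [-0.0, 0.992, -0.126, -0.0]
wrist_force: [0.5, 0.3, 0.4]
width: 1.0
gripper_force: 0.0
```

>>> {"op": "step_arm", "data": {
  "targets": [
    {"xyz": [0.8,0.93,0],"angular": [0,0,0],"hand": 1},
    {"xyz": [0.8,0.93,0],"angular": [0,0,0],"hand": 1},
    {"xyz": [0.5,0.6,0],"angular": [0,0,0],"hand": 1},
    {"xyz": [0.2,0.3,0],"angular": [0,0,0],"hand": 1},
    {"xyz": [0,0,0],"angular": [0,0,0],"hand": 1}
  ]
}}

```text
time: 1.77
tool_pos: [0.4748, 0.0429, 0.2307]
orientation: [0.0, 0.992, -0.128, -0.001]
wrist_force: [-0.4, 0.0, -0.3]
width: 1.003
gripper_force: 0.0
```

```bash
python3 - <<'E'
from h import *
plan([.515,-.03,.24],Y0)
c=cal('wrist'); im,d=ctrl.capture('wrist'); save('w1',im); np.savez('/tmp/w1',im=im,d=d,K=c[0],p=c[1],M=c[2]); P=cloud(c,d)
for nm,a,b in(('red',0,5),('green',50,75),('brass',12,22),('blue',105,125)):
    for ce,st,l in blobs(mask(im,a,b),150):
        p=P[l&(d>0)]; q=p[p[:,2]>np.percentile(p[:,2],90)-.004]
        print(nm,ce.round(1),st[4],np.median(p,0).round(4),np.percentile(p[:,2],95).round(3),cv2.minEnclosingCircle(q[:,:2].astype(np.float32)))
r=(P[...,2]>.017)&(P[...,2]<.027)&(im.min(2)>130)
for ce,st,l in blobs(r.astype(np.uint8)*255,300): print('rim',ce.round(),st[4],cv2.minAreaRect(P[l][:,:2].astype(np.float32)))
E
```

```text
turn [ 0.01  0.01 -0.03] shift [ 1.91  2.02 -0.31] tcp [0.4748 0.0429 0.2307] t 1.77 w 1.003 gf 0.0
red [630.8 119.6] 929 [ 0.4743 -0.269   0.002 ] 0.003 ((0.4732661843299866, -0.27668285369873047), 0.028937218710780144)
red [392.9 183.4] 1201 [ 0.4932 -0.0162  0.0998] 0.101 ((0.4902421236038208, -0.018013019114732742), 0.012967104092240334)
green [ 68.4 103.8] 3696 [0.629  0.2606 0.0028] 0.004 ((0.6284740567207336, 0.2616841495037079), 0.03264963999390602)
green [397.4 119.1] 1219 [ 0.5391 -0.0283  0.1   ] 0.101 ((0.5384171605110168, -0.03024391084909439), 0.012874034233391285)
brass [387.8  55.2] 2394 [ 0.5893 -0.044   0.0291] 0.031 ((0.5884426236152649, -0.043291524052619934), 0.025225678458809853)
blue [380.3  84.5] 5764 [ 0.565  -0.0354  0.0053] 0.007 ((0.5472450852394104, -0.032739296555519104), 0.09573689848184586)
rim [359. 129.] 1629 ((0.5429368019104004, -0.031078197062015533), (0.07590001821517944, 0.18325969576835632), 76.1175308227539)
rim [427.  48.] 619 ((0.5838608145713806, -0.07854722440242767), (0.005635913927108049, 0.07876696437597275), 75.50416564941406)
rim [539. 218.] 601 ((0.40226060152053833, -0.16533085703849792), (0.034519877284765244, 0.03347502276301384), 77.78167724609375)
```

View pics/w1.png

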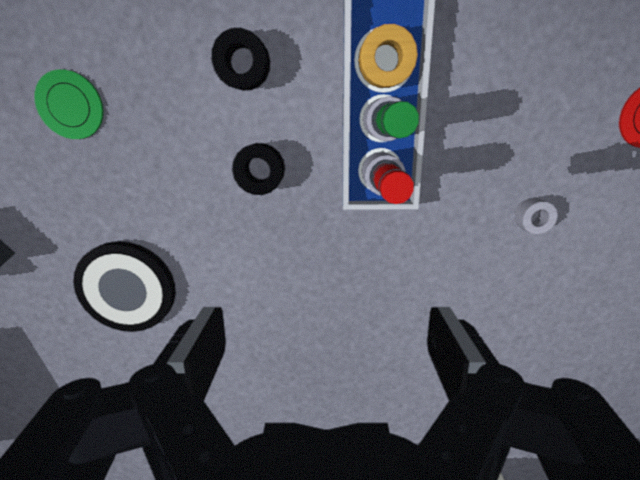

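The wrist view shows red (397,185), green (401,119), the ring (387,55) and the stage (123,288), all measured consistently. Red goes first.

```bash
python3 - <<'E'
from h import *
plan([.4902,-.018,.056],Y0)
z=np.load('/tmp/w1.npz'); im,d=z['im'],z['d']; P=cloud((z['K'],z['p'],z['M']),d)
r=(P[...,2]>.006)&(P[...,2]<.018)&(P[...,1]>.15)&(P[...,0]<.6)
for ce,st,l in blobs(r.astype(np.uint8)*255,300): print('stage',ce.round(),st[4],cv2.minEnclosingCircle(P[l][:,:2].astype(np.float32)))
E
```

```text
turn [ 0.    0.01 -0.02] shift [1.02 1.87 5.83] tcp [0.4745 0.0439 0.2308] t 1.82 w 1.004 gf 0.0
stage [123. 287.] 6880 ((0.4336753785610199, 0.29122573137283325), 0.05589491128921509)
```

>>> {"op": "step_arm", "data": {
  "targets": [
    {"xyz": [0.34,0.62,0],"angular": [0,0,0],"hand": 0.9},
    {"xyz": [0.34,0.63,0],"angular": [0,0,0],"hand": 0.9},
    {"xyz": [0.34,0.62,0],"angular": [0,0,0],"hand": 0.9},
    {"xyz": [0,0,0],"angular": [0,0,0],"hand": 0.9},
    {"xyz": [0,0,0],"angular": [0,0,0],"hand": 0.9}
  ]
}}

```text
time: 2.23
tool_pos: [0.49, -0.0168, 0.2311]
orientation: [-0.0, 0.992, -0.126, -0.0]
wrist_force: [-0.4, 0.5, 0.1]
width: 0.901
gripper_force: 0.0
```

```bash
python3 -c "
from h import *
plan([.4902,-.018,.056],Y0)"
```

```text
turn [-0.  0. -0.] shift [0.02 0.04 5.84] tcp [ 0.49   -0.0168  0.2311] t 2.23 w 0.901 gf 0.0
```

>>> {"op": "step_arm", "data": {
  "targets": [
    {"xyz": [0,0.04,0.9],"angular": [0,0,0],"hand": 0.9},
    {"xyz": [0,0,0.9],"angular": [0,0,0],"hand": 0.9},
    {"xyz": [0,0,0.9],"angular": [0,0,0],"hand": 0.9},
    {"xyz": [0,0,0.9],"angular": [0,0,0],"hand": 0.9},
    {"xyz": [0,0,0.9],"angular": [0,0,0],"hand": 0.9}
  ]
}}

```text
time: 2.65
tool_pos: [0.4897, -0.0168, 0.0955]
orientation: [-0.0, 0.992, -0.125, 0.0]
wrist_force: [-0.4, -0.2, -0.7]
width: 0.899
gripper_force: 0.0
```

>>> {"op": "step_arm", "data": {
  "targets": [
    {"xyz": [0,0,0.9],"angular": [0,0,0],"hand": 0.9},
    {"xyz": [0,0,0.44],"angular": [0,0,0],"hand": 0.9},
    {"xyz": [0,0,0],"angular": [0,0,0],"hand": 0.9},
    {"xyz": [0,0,0],"angular": [0,0,0],"hand": 0.9}
  ]
}}

```text
time: 2.98
tool_pos: [0.4897, -0.0174, 0.0559]
orientation: [0.0, 0.992, -0.125, -0.001]
wrist_force: [-0.1, 0.2, 0.7]
width: 0.901
gripper_force: 0.0
```

>>> {"op": "step_arm", "data": {
  "targets": [
    {"xyz": [0,0,0],"angular": [0,0,0],"hand": 0.5},
    {"xyz": [0,0,0],"angular": [0,0,0],"hand": 0.5},
    {"xyz": [0,0,0],"angular": [0,0,0],"hand": 0.4},
    {"xyz": [0,0,0],"angular": [0,0,0],"hand": 0.35},
    {"xyz": [0,0,0],"angular": [0,0,0],"hand": 0.3}
  ]
}}

```text
time: 3.4
tool_pos: [0.4905, -0.0183, 0.057]
orientation: [-0.0, 0.992, -0.126, 0.001]
wrist_force: [-0.5, 1.2, 3.4]
width: 0.303
gripper_force: 7.0
```

>>> {"op": "step_arm", "data": {
  "targets": [
    {"xyz": [0,0,0],"angular": [0,0,0],"hand": 0.0},
    {"xyz": [0,0,0],"angular": [0,0,0],"hand": 0.0},
    {"xyz": [0,0,0],"angular": [0,0,0],"hand": 0.0},
    {"xyz": [0,0,0],"angular": [0,0,0],"hand": 0.0},
    {"xyz": [0,0,0],"angular": [0,0,0],"hand": 0.0}
  ]
}}

```text
time: 3.82
tool_pos: [0.4906, -0.0183, 0.0571]
orientation: [-0.0, 0.992, -0.126, 0.001]
wrist_force: [-1.2, 2.1, 5.9]
width: 0.289
gripper_force: 58.5
```

```bash
python3 -c "
from h import *
plan([.4902,-.018,.056],Y0)"
```

```text
turn [-0.01 -0.01  0.  ] shift [-0.01 -0.01  0.04] tcp [ 0.4906 -0.0183  0.0571] t 3.82 w 0.289 gf 58.5
```

>>> {"op": "step_arm", "data": {
  "targets": [
    {"xyz": [0,0,-0.3],"angular": [0,0,0],"hand": 0.0},
    {"xyz": [0,0,-0.9],"angular": [0,0,0],"hand": 0.0},
    {"xyz": [0,0,-0.9],"angular": [0,0,0],"hand": 0.0},
    {"xyz": [0,0,-0.9],"angular": [0,0,0],"hand": 0.0},
    {"xyz": [0,0,-0.9],"angular": [0,0,0],"hand": 0.0}
  ]
}}

```text
time: 4.23
tool_pos: [0.489, -0.0188, 0.1742]
orientation: [0.0, 0.992, -0.126, -0.001]
wrist_force: [1.1, -0.2, -2.6]
width: 0.287
gripper_force: 59.1
```

```bash
python3 -c "
from h import *
plan([.4745,-.291,.055],Y0)"
```

```text
turn [ 0.    0.01 -0.  ] shift [1.8  8.9  3.97] tcp [ 0.489  -0.0188  0.1742] t 4.23 w 0.287 gf 59.1
```

>>> {"op": "step_arm", "data": {
  "targets": [
    {"xyz": [0.1,0.4,0],"angular": [0,0,0],"hand": 0.0},
    {"xyz": [0.16,0.8,0],"angular": [0,0,0],"hand": 0.0},
    {"xyz": [0.18,0.9,0],"angular": [0,0,0],"hand": 0.0},
    {"xyz": [0.18,0.9,0],"angular": [0,0,0],"hand": 0.0},
    {"xyz": [0.18,0.9,0],"angular": [0,0,0],"hand": 0.0}
  ]
}}

```text
time: 4.65
tool_pos: [0.4829, -0.1388, 0.1731]
orientation: [-0.0, 0.992, -0.126, -0.001]
wrist_force: [0.9, -0.1, -2.5]
width: 0.29
gripper_force: 59.1
```

>>> {"op": "step_arm", "data": {
  "targets": [
    {"xyz": [0.18,0.9,0],"angular": [0,0,0],"hand": 0.0},
    {"xyz": [0.18,0.9,0],"angular": [0,0,0],"hand": 0.0},
    {"xyz": [0.18,0.9,0],"angular": [0,0,0],"hand": 0.0},
    {"xyz": [0.18,0.9,0],"angular": [0,0,0],"hand": 0.0},
    {"xyz": [0.16,0.8,0],"angular": [0,0,0],"hand": 0.0}
  ]
}}

```text
time: 5.07
tool_pos: [0.4753, -0.2737, 0.1728]
orientation: [-0.0, 0.992, -0.127, -0.001]
wrist_force: [0.9, -0.1, -1.9]
width: 0.289
gripper_force: 59.2
```

>>> {"op": "step_arm", "data": {
  "targets": [
    {"xyz": [0.1,0.6,0],"angular": [0,0,0],"hand": 0.0},
    {"xyz": [0,0,0],"angular": [0,0,0],"hand": 0.0},
    {"xyz": [0,0,0],"angular": [0,0,0],"hand": 0.0},
    {"xyz": [0,0,0],"angular": [0,0,0],"hand": 0.0}
  ]
}}

```text
time: 5.4
tool_pos: [0.4742, -0.29, 0.1728]
orientation: [-0.0, 0.992, -0.126, -0.001]
wrist_force: [0.2, 0.5, -1.5]
width: 0.291
gripper_force: 59.3
```

```bash
python3 -c "
from h import *
plan([.4745,-.291,.055],Y0)"
```

```text
turn [-0.    0.01 -0.  ] shift [0.02 0.03 3.93] tcp [ 0.4742 -0.29    0.1728] t 5.4 w 0.291 gf 59.3
```

>>> {"op": "step_arm", "data": {
  "targets": [
    {"xyz": [0,0,0.8],"angular": [0,0,0],"hand": 0.0},
    {"xyz": [0,0,0.9],"angular": [0,0,0],"hand": 0.0},
    {"xyz": [0,0,0.9],"angular": [0,0,0],"hand": 0.0},
    {"xyz": [0,0,0.8],"angular": [0,0,0],"hand": 0.0},
    {"xyz": [0,0,0.35],"angular": [0,0,0],"hand": 0.0}
  ]
}}

```text
time: 5.82
tool_pos: [0.4728, -0.2885, 0.0576]
orientation: [-0.001, 0.992, -0.126, -0.003]
wrist_force: [-1.7, 0.2, -3.2]
width: 0.288
gripper_force: 59.4
```

>>> {"op": "step_arm", "data": {
  "targets": [
    {"xyz": [0,0,0.05],"angular": [0,0,0],"hand": 0.0},
    {"xyz": [0,0,0],"angular": [0,0,0],"hand": 0.0},
    {"xyz": [0,0,0],"angular": [0,0,0],"hand": 0.0}
  ]
}}

```text
time: 6.07
tool_pos: [0.4762, -0.2905, 0.0606]
orientation: [0.0, 0.992, -0.126, 0.001]
wrist_force: [0.5, 0.1, -1.4]
width: 0.29
gripper_force: 59.4
```

```bash
python3 -c "
from h import *
plan([.4745,-.291,.055],Y0); print(ctrl.state()['wrist_force'])"
```

```text
turn [ 0.   -0.02  0.01] shift [-0.05  0.03  0.19] tcp [ 0.4762 -0.2905  0.0606] t 6.07 w 0.29 gf 59.4
[ 0.52891139  0.13499542 -1.36651915]
```

>>> {"op": "step_arm", "data": {
  "targets": [
    {"xyz": [0,0,0.08],"angular": [0,0,0],"hand": 0.0},
    {"xyz": [0,0,0],"angular": [0,0,0],"hand": 0.0},
    {"xyz": [0,0,0],"angular": [0,0,0],"hand": 0.0}
  ]
}}

```text
time: 6.32
tool_pos: [0.4752, -0.2905, 0.0576]
orientation: [0.0, 0.992, -0.126, 0.001]
wrist_force: [0.5, -0.2, -2.7]
width: 0.291
gripper_force: 59.4
```

>>> {"op": "step_arm", "data": {
  "targets": [
    {"xyz": [0,0,0.05],"angular": [0,0,0],"hand": 0.0},
    {"xyz": [0,0,0],"angular": [0,0,0],"hand": 0.0},
    {"xyz": [0,0,0],"angular": [0,0,0],"hand": 0.0}
  ]
}}

```text
time: 6.57
tool_pos: [0.4748, -0.2904, 0.0553]
orientation: [0.0, 0.992, -0.126, -0.0]
wrist_force: [0.3, -1.0, -2.6]
width: 0.289
gripper_force: 59.4
```

>>> {"op": "step_arm", "data": {
  "targets": [
    {"xyz": [0,0,0.04],"angular": [0,0,0],"hand": 0.0},
    {"xyz": [0,0,0],"angular": [0,0,0],"hand": 0.0},
    {"xyz": [0,0,0],"angular": [0,0,0],"hand": 0.0}
  ]
}}

```text
time: 6.82
tool_pos: [0.475, -0.2905, 0.0542]
orientation: [0.0, 0.992, -0.126, 0.0]
wrist_force: [0.3, 0.7, -1.4]
width: 0.293
gripper_force: 59.9
```

>>> {"op": "step_arm", "data": {
  "targets": [
    {"xyz": [0,0,0.03],"angular": [0,0,0],"hand": 0.0},
    {"xyz": [0,0,0],"angular": [0,0,0],"hand": 0.0},
    {"xyz": [0,0,0],"angular": [0,0,0],"hand": 0.0}
  ]
}}

```text
time: 7.07
tool_pos: [0.4751, -0.2905, 0.0541]
orientation: [0.0, 0.992, -0.126, 0.0]
wrist_force: [-2.2, 1.2, 5.5]
width: 0.29
gripper_force: 60.3
```

Contact. I'll open gently, rise, and look.

>>> {"op": "step_arm", "data": {
  "targets": [
    {"xyz": [0,0,0],"angular": [0,0,0],"hand": 0.35},
    {"xyz": [0,0,0],"angular": [0,0,0],"hand": 0.45},
    {"xyz": [0,0,0],"angular": [0,0,0],"hand": 0.6},
    {"xyz": [0,0,0],"angular": [0,0,0],"hand": 0.9},
    {"xyz": [0,0,0],"angular": [0,0,0],"hand": 0.9}
  ]
}}

```text
time: 7.48
tool_pos: [0.4748, -0.2904, 0.0529]
orientation: [-0.0, 0.992, -0.126, -0.0]
wrist_force: [-0.8, -0.3, 0.7]
width: 0.854
gripper_force: 0.0
```

>>> {"op": "step_arm", "data": {
  "targets": [
    {"xyz": [0,0,-0.4],"angular": [0,0,0],"hand": 0.9},
    {"xyz": [0,0,-0.9],"angular": [0,0,0],"hand": 0.9},
    {"xyz": [0,0,-1],"angular": [0,0,0],"hand": 0.9},
    {"xyz": [0,0,-1],"angular": [0,0,0],"hand": 0.9},
    {"xyz": [0,0,-1],"angular": [0,0,0],"hand": 0.9}
  ]
}}

```text
time: 7.9
tool_pos: [0.4745, -0.2903, 0.1833]
orientation: [-0.0, 0.992, -0.126, -0.0]
wrist_force: [-0.3, 0.2, -1.1]
width: 0.898
gripper_force: 0.0
```

```bash
python3 - <<'E'
from h import *
plan([.5384,-.0302,.186],Y0)
for n in('scene','side'):
    c=cal(n); im,d=ctrl.capture(n); P=cloud(c,d)
    for nm,a,b in(('red',0,5),('green',50,75)):
        for ce,st,l in blobs(mask(im,a,b)):
            p=P[l&(d>0)]; q=p[p[:,2]>np.percentile(p[:,2],95)-.004] if len(p) else p
            if len(p) and abs(p[:,1].mean())<.4 and .3<p[:,0].mean()<.7: print(n,nm,ce.round(),st[4],q.mean(0).round(4))
E
```

```text
turn [0. 0. 0.] shift [-0.11 -8.93 -0.09] tcp [ 0.4745 -0.2903  0.1833] t 7.9 w 0.898 gf 0.0
scene red [195. 194.] 273 [ 0.4765 -0.2902  0.0969]
scene red [204. 217.] 242 [ 0.4844 -0.287   0.0024]
scene green [317. 213.] 113 [ 0.5401 -0.0307  0.0999]
scene green [318. 224.] 64 [ 0.5497 -0.029   0.0823]
scene green [458. 277.] 659 [0.6288 0.2615 0.0024]
side red [303. 384.] 545 [ 0.4733 -0.2957  0.1052]
side red [304. 412.] 790 [ 0.4712 -0.2993  0.0038]
```

>>> {"op": "step_arm", "data": {
  "targets": [
    {"xyz": [0,-0.5,-0.2],"angular": [0,0,0],"hand": 0.9},
    {"xyz": [0,-0.95,0],"angular": [0,0,0],"hand": 0.9},
    {"xyz": [0,-0.95,0],"angular": [0,0,0],"hand": 0.9},
    {"xyz": [0,-0.95,0],"angular": [0,0,0],"hand": 0.9},
    {"xyz": [0,-0.95,0],"angular": [0,0,0],"hand": 0.9}
  ]
}}

```text
time: 8.42
tool_pos: [0.5069, -0.1643, 0.1875]
orientation: [-0.0, 0.992, -0.127, -0.0]
wrist_force: [0.4, 0.5, -0.5]
width: 0.901
gripper_force: 0.0
```

>>> {"op": "step_arm", "data": {
  "targets": [
    {"xyz": [0,-0.95,0],"angular": [0,0,0],"hand": 0.9},
    {"xyz": [0,-0.95,0],"angular": [0,0,0],"hand": 0.9},
    {"xyz": [0,-0.95,0],"angular": [0,0,0],"hand": 0.9},
    {"xyz": [-0.1,-0.95,0],"angular": [0,0,0],"hand": 0.9},
    {"xyz": [0,-0.75,0],"angular": [0,0,0],"hand": 0.9}
  ]
}}

```text
time: 8.83
tool_pos: [0.5381, -0.0307, 0.1875]
orientation: [-0.0, 0.992, -0.126, -0.0]
wrist_force: [0.4, 1.1, -0.3]
width: 0.9
gripper_force: 0.0
```

>>> {"op": "step_arm", "data": {
  "targets": [
    {"xyz": [0,0,0],"angular": [0,0,0],"hand": 0.9},
    {"xyz": [0,0,0],"angular": [0,0,0],"hand": 0.9},
    {"xyz": [0,0,0],"angular": [0,0,0],"hand": 0.9}
  ]
}}

```text
time: 9.08
tool_pos: [0.538, -0.0328, 0.1875]
orientation: [0.0, 0.992, -0.126, -0.001]
wrist_force: [1.3, -0.3, 0.3]
width: 0.899
gripper_force: 0.0
```

```bash
python3 -c "
from h import *
plan([.5384,-.0302,.057],Y0)"
```

```text
turn [0.   0.01 0.  ] shift [-0.01 -0.09  4.35] tcp [ 0.538  -0.0328  0.1875] t 9.08 w 0.899 gf 0.0
```

>>> {"op": "step_arm", "data": {
  "targets": [
    {"xyz": [0,-0.07,0.8],"angular": [0,0,0],"hand": 0.9},
    {"xyz": [0,0,0.9],"angular": [0,0,0],"hand": 0.9},
    {"xyz": [0,0,0.9],"angular": [0,0,0],"hand": 0.9},
    {"xyz": [0,0,0.9],"angular": [0,0,0],"hand": 0.9},
    {"xyz": [0,0,0.5],"angular": [0,0,0],"hand": 0.9}
  ]
}}

```text
time: 9.5
tool_pos: [0.5367, -0.0322, 0.0651]
orientation: [0.001, 0.992, -0.127, -0.002]
wrist_force: [0.4, -0.6, 0.0]
width: 0.897
gripper_force: 0.0
```

>>> {"op": "step_arm", "data": {
  "targets": [
    {"xyz": [0,0,0.3],"angular": [0,0,0],"hand": 0.9},
    {"xyz": [0,0,0],"angular": [0,0,0],"hand": 0.7},
    {"xyz": [0,0,0],"angular": [0,0,0],"hand": 0.5},
    {"xyz": [0,0,0],"angular": [0,0,0],"hand": 0.4},
    {"xyz": [0,0,0],"angular": [0,0,0],"hand": 0.35}
  ]
}}

```text
time: 9.92
tool_pos: [0.5399, -0.0306, 0.0605]
orientation: [-0.0, 0.992, -0.126, 0.001]
wrist_force: [0.2, -0.0, -0.0]
width: 0.355
gripper_force: 0.0
```

>>> {"op": "step_arm", "data": {
  "targets": [
    {"xyz": [0,0,0],"angular": [0,0,0],"hand": 0.3},
    {"xyz": [0,0,0],"angular": [0,0,0],"hand": 0.0},
    {"xyz": [0,0,0],"angular": [0,0,0],"hand": 0.0},
    {"xyz": [0,0,0],"angular": [0,0,0],"hand": 0.0},
    {"xyz": [0,0,0],"angular": [0,0,0],"hand": 0.0}
  ]
}}

```text
time: 10.33
tool_pos: [0.5398, -0.0306, 0.0606]
orientation: [-0.0, 0.992, -0.126, 0.001]
wrist_force: [-0.4, -1.1, 6.3]
width: 0.288
gripper_force: 58.5
```

```bash
python3 -c "
from h import *
plan([.5384,-.0302,.057],Y0)"
```

```text
turn [-0.   -0.02  0.01] shift [-0.05 -0.    0.12] tcp [ 0.5398 -0.0306  0.0606] t 10.33 w 0.288 gf 58.5
```

>>> {"op": "step_arm", "data": {
  "targets": [
    {"xyz": [0,0,-0.3],"angular": [0,0,0],"hand": 0.0},
    {"xyz": [0,0,-0.9],"angular": [0,0,0],"hand": 0.0},
    {"xyz": [0,0,-0.9],"angular": [0,0,0],"hand": 0.0},
    {"xyz": [0,0,-0.9],"angular": [0,0,0],"hand": 0.0},
    {"xyz": [0,0,-0.9],"angular": [0,0,0],"hand": 0.0}
  ]
}}

```text
time: 10.75
tool_pos: [0.5379, -0.0304, 0.177]
orientation: [-0.0, 0.992, -0.126, -0.001]
wrist_force: [-0.1, 0.9, -3.0]
width: 0.29
gripper_force: 59.1
```

```bash
python3 -c "
from h import *
plan([.6295,.2607,.0576],Y0)"
```

```text
turn [-0.    0.01 -0.  ] shift [  0.53 -10.16   3.98] tcp [ 0.5379 -0.0304  0.177 ] t 10.75 w 0.29 gf 59.1
```

>>> {"op": "step_arm", "data": {
  "targets": [
    {"xyz": [0.03,-0.4,0],"angular": [0,0,0],"hand": 0.0},
    {"xyz": [0.05,-0.8,0],"angular": [0,0,0],"hand": 0.0},
    {"xyz": [0.05,-0.9,0],"angular": [0,0,0],"hand": 0.0},
    {"xyz": [0.05,-0.9,0],"angular": [0,0,0],"hand": 0.0},
    {"xyz": [0.05,-0.9,0],"angular": [0,0,0],"hand": 0.0}
  ]
}}

```text
time: 11.17
tool_pos: [0.5741, 0.0823, 0.1753]
orientation: [-0.0, 0.992, -0.127, -0.001]
wrist_force: [0.6, -0.1, -2.9]
width: 0.289
gripper_force: 59.2
```

>>> {"op": "step_arm", "data": {
  "targets": [
    {"xyz": [0.05,-0.9,0],"angular": [0,0,0],"hand": 0.0},
    {"xyz": [0.05,-0.9,0],"angular": [0,0,0],"hand": 0.0},
    {"xyz": [0.05,-0.9,0],"angular": [0,0,0],"hand": 0.0},
    {"xyz": [0.05,-0.9,0],"angular": [0,0,0],"hand": 0.0},
    {"xyz": [0.05,-0.9,0],"angular": [0,0,0],"hand": 0.0}
  ]
}}

```text
time: 11.58
tool_pos: [0.6151, 0.2113, 0.1748]
orientation: [0.0, 0.992, -0.126, -0.001]
wrist_force: [0.0, -0.4, -3.2]
width: 0.288
gripper_force: 59.2
```

>>> {"op": "step_arm", "data": {
  "targets": [
    {"xyz": [0.03,-0.8,0],"angular": [0,0,0],"hand": 0.0},
    {"xyz": [0,-0.5,0],"angular": [0,0,0],"hand": 0.0},
    {"xyz": [0,-0.3,0],"angular": [0,0,0],"hand": 0.0},
    {"xyz": [0,0,0],"angular": [0,0,0],"hand": 0.0},
    {"xyz": [0,0,0],"angular": [0,0,0],"hand": 0.0}
  ]
}}

```text
time: 12.0
tool_pos: [0.6281, 0.2556, 0.1754]
orientation: [0.001, 0.992, -0.126, -0.001]
wrist_force: [-0.6, -1.2, -2.7]
width: 0.291
gripper_force: 59.2
```

```bash
python3 -c "
from h import *
plan([.6295,.2607,.0576],Y0)"
```

```text
turn [0.01 0.01 0.  ] shift [ 0.   -0.18  3.93] tcp [0.6281 0.2556 0.1754] t 12.0 w 0.291 gf 59.2
```

>>> {"op": "step_arm", "data": {
  "targets": [
    {"xyz": [0,-0.17,0.8],"angular": [0,0,0],"hand": 0.0},
    {"xyz": [0,0,0.9],"angular": [0,0,0],"hand": 0.0},
    {"xyz": [0,0,0.9],"angular": [0,0,0],"hand": 0.0},
    {"xyz": [0,0,0.7],"angular": [0,0,0],"hand": 0.0},
    {"xyz": [0,0,0.3],"angular": [0,0,0],"hand": 0.0}
  ]
}}

```text
time: 12.42
tool_pos: [0.6277, 0.2582, 0.0646]
orientation: [0.002, 0.992, -0.127, -0.003]
wrist_force: [-0.6, -0.8, -3.5]
width: 0.29
gripper_force: 59.3
```

>>> {"op": "step_arm", "data": {
  "targets": [
    {"xyz": [0,0,0.1],"angular": [0,0,0],"hand": 0.0},
    {"xyz": [0,0,0],"angular": [0,0,0],"hand": 0.0},
    {"xyz": [0,0,0],"angular": [0,0,0],"hand": 0.0},
    {"xyz": [0,0,0],"angular": [0,0,0],"hand": 0.0}
  ]
}}

```text
time: 12.75
tool_pos: [0.6312, 0.2614, 0.0673]
orientation: [-0.001, 0.992, -0.126, 0.001]
wrist_force: [-0.9, 0.5, -2.3]
width: 0.285
gripper_force: 59.3
```

```bash
python3 -c "
from h import *
plan([.6295,.2607,.0576],Y0)"
```

```text
turn [-0.02 -0.02  0.  ] shift [-0.05  0.04  0.32] tcp [0.6312 0.2614 0.0673] t 12.75 w 0.285 gf 59.3
```

>>> {"op": "step_arm", "data": {
  "targets": [
    {"xyz": [-0.03,0.03,0.12],"angular": [0,0,0],"hand": 0.0},
    {"xyz": [0,0,0.08],"angular": [0,0,0],"hand": 0.0},
    {"xyz": [0,0,0],"angular": [0,0,0],"hand": 0.0},
    {"xyz": [0,0,0],"angular": [0,0,0],"hand": 0.0}
  ]
}}

```text
time: 13.08
tool_pos: [0.6288, 0.2603, 0.0591]
orientation: [0.0, 0.992, -0.126, -0.0]
wrist_force: [0.3, -0.1, -2.4]
width: 0.292
gripper_force: 59.3
```

>>> {"op": "step_arm", "data": {
  "targets": [
    {"xyz": [0,0,0.06],"angular": [0,0,0],"hand": 0.0},
    {"xyz": [0,0,0],"angular": [0,0,0],"hand": 0.0},
    {"xyz": [0,0,0],"angular": [0,0,0],"hand": 0.0}
  ]
}}

```text
time: 13.33
tool_pos: [0.6293, 0.2606, 0.0577]
orientation: [-0.0, 0.992, -0.126, 0.0]
wrist_force: [0.7, -0.4, -0.9]
width: 0.285
gripper_force: 59.7
```

>>> {"op": "step_arm", "data": {
  "targets": [
    {"xyz": [0,0,0.04],"angular": [0,0,0],"hand": 0.0},
    {"xyz": [0,0,0],"angular": [0,0,0],"hand": 0.0},
    {"xyz": [0,0,0],"angular": [0,0,0],"hand": 0.0}
  ]
}}

```text
time: 13.58
tool_pos: [0.6295, 0.2606, 0.0577]
orientation: [-0.0, 0.992, -0.126, 0.001]
wrist_force: [-1.6, -0.4, 5.8]
width: 0.288
gripper_force: 60.0
```

>>> {"op": "step_arm", "data": {
  "targets": [
    {"xyz": [0,0,0],"angular": [0,0,0],"hand": 0.35},
    {"xyz": [0,0,0],"angular": [0,0,0],"hand": 0.45},
    {"xyz": [0,0,0],"angular": [0,0,0],"hand": 0.6},
    {"xyz": [0,0,0],"angular": [0,0,0],"hand": 0.9},
    {"xyz": [0,0,0],"angular": [0,0,0],"hand": 0.9}
  ]
}}

```text
time: 14.0
tool_pos: [0.629, 0.2603, 0.0558]
orientation: [0.0, 0.992, -0.126, -0.0]
wrist_force: [-0.7, 0.7, 0.3]
width: 0.859
gripper_force: 0.0
```

>>> {"op": "step_arm", "data": {
  "targets": [
    {"xyz": [0,0,-0.4],"angular": [0,0,0],"hand": 0.9},
    {"xyz": [0,0,-0.9],"angular": [0,0,0],"hand": 0.9},
    {"xyz": [0,0,-1],"angular": [0,0,0],"hand": 1},
    {"xyz": [0,0,-1],"angular": [0,0,0],"hand": 1},
    {"xyz": [0,0,-1],"angular": [0,0,0],"hand": 1}
  ]
}}

```text
time: 14.42
tool_pos: [0.629, 0.2602, 0.1875]
orientation: [-0.0, 0.992, -0.126, 0.0]
wrist_force: [1.5, -0.1, -0.5]
width: 0.998
gripper_force: 0.0
```

>>> {"op": "step_arm", "data": {
  "targets": [
    {"xyz": [0,0,0],"angular": [0,0,0.9],"hand": 1},
    {"xyz": [0,0,0],"angular": [0,0,0.9],"hand": 1},
    {"xyz": [0,0,0],"angular": [0,0,0.9],"hand": 1},
    {"xyz": [0,0,0],"angular": [0,0,0.9],"hand": 1},
    {"xyz": [0,0,0],"angular": [0,0,0.9],"hand": 1}
  ]
}}

```text
time: 14.83
tool_pos: [0.6291, 0.2604, 0.1863]
orientation: [-0.0, 0.921, -0.389, 0.0]
wrist_force: [0.4, -0.1, -0.8]
width: 1.0
gripper_force: 0.0
```

>>> {"op": "step_arm", "data": {
  "targets": [
    {"xyz": [0,0,0],"angular": [0,0,0.9],"hand": 1},
    {"xyz": [0,0,0],"angular": [0,0,0.9],"hand": 1},
    {"xyz": [0,0,0],"angular": [0,0,0.9],"hand": 1},
    {"xyz": [0,0,0],"angular": [0,0,0.9],"hand": 1},
    {"xyz": [0,0,0],"angular": [0,0,0.9],"hand": 1}
  ]
}}

```text
time: 15.25
tool_pos: [0.6291, 0.2604, 0.1862]
orientation: [-0.0, 0.784, -0.62, 0.0]
wrist_force: [0.0, -0.6, -0.3]
width: 1.002
gripper_force: 0.0
```

>>> {"op": "step_arm", "data": {
  "targets": [
    {"xyz": [0,0,0],"angular": [0,0,0.9],"hand": 1},
    {"xyz": [0,0,0],"angular": [0,0,0.9],"hand": 1},
    {"xyz": [0,0,0],"angular": [0,0,0.9],"hand": 1},
    {"xyz": [0,0,0],"angular": [0,0,0.9],"hand": 1},
    {"xyz": [0,0,0],"angular": [0,0,0.49],"hand": 1}
  ]
}}

```text
time: 15.67
tool_pos: [0.6291, 0.2604, 0.1862]
orientation: [0.0, -0.61, 0.792, -0.0]
wrist_force: [-0.3, -0.4, 0.6]
width: 0.996
gripper_force: 0.0
```

```bash
python3 - <<'E'
from h import *
plan([.5884,-.0433,.19],Y0-np.pi/2); print(ctrl.state()['joint_pos'].round(2))
for n in('scene','side'):
    c=cal(n); im,d=ctrl.capture(n); save('b'+n,im); P=cloud(c,d)
    for nm,a,b in(('red',0,5),('green',50,75),('brass',12,22)):
        for ce,st,l in blobs(mask(im,a,b)):
            p=P[l&(d>0)]; q=p[p[:,2]>np.percentile(p[:,2],95)-.004] if len(p) else p
            if len(p) and abs(p[:,1].mean())<.4 and .3<p[:,0].mean()<.7: print(n,nm,ce.round(),st[4],q.mean(0).round(4))
E
```

```text
turn [-0.01  0.01 -0.04] shift [10.14 -1.22 -0.13] tcp [0.6291 0.2604 0.1862] t 15.67 w 0.996 gf 0.0
[ 0.63  0.51  0.09  0.   -1.16 -0.89]
scene red [195. 194.] 280 [ 0.4767 -0.2901  0.0969]
scene red [204. 217.] 245 [ 0.4831 -0.2877  0.0025]
scene green [467. 260.] 290 [0.6295 0.2597 0.0968]
scene green [456. 281.] 290 [0.6371 0.2571 0.0022]
scene brass [311. 255.] 404 [ 0.5914 -0.0436  0.0293]
side red [303. 383.] 599 [ 0.4742 -0.2907  0.0984]
side red [304. 412.] 784 [ 0.4712 -0.2995  0.0037]
side green [313. 138.] 261 [0.6267 0.2591 0.0988]
side green [314. 167.] 195 [0.6259 0.2515 0.0049]
side brass [334. 259.] 600 [ 0.5878 -0.0443  0.0303]
```

View pics/bside.png

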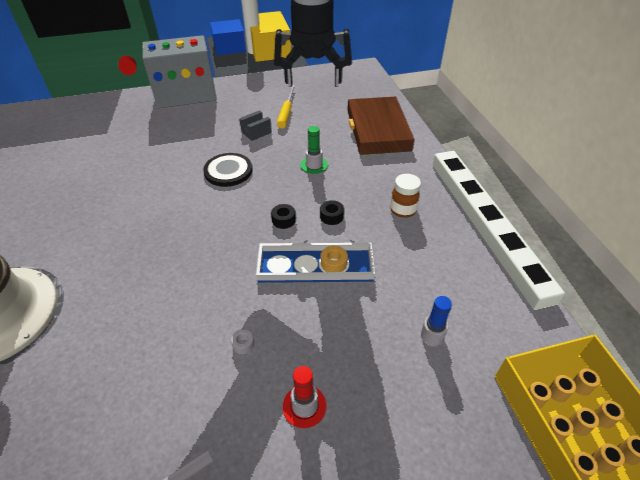

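Both gauges are parked upright: red at (304,393), green at (314,148). The ring is untouched at (334,259) and the spots are free. Now the ring.

>>> {"op": "step_arm", "data": {
  "targets": [
    {"xyz": [0.4,-0.05,-0.1],"angular": [0,0,0],"hand": 1},
    {"xyz": [0.9,-0.11,0],"angular": [0,0,0],"hand": 1},
    {"xyz": [0.9,-0.11,0],"angular": [0,0,0],"hand": 1},
    {"xyz": [0.9,-0.11,0],"angular": [0,0,0],"hand": 1},
    {"xyz": [0.9,-0.11,0],"angular": [0,0,0],"hand": 1}
  ]
}}

```text
time: 16.18
tool_pos: [0.6127, 0.1388, 0.1888]
orientation: [0.0, -0.613, 0.79, -0.0]
wrist_force: [0.7, -0.2, 0.1]
width: 1.003
gripper_force: 0.0
```

>>> {"op": "step_arm", "data": {
  "targets": [
    {"xyz": [0.9,-0.11,0],"angular": [0,0,0],"hand": 1},
    {"xyz": [0.9,-0.11,0],"angular": [0,0,0],"hand": 1},
    {"xyz": [0.9,-0.11,0],"angular": [0,0,0],"hand": 1},
    {"xyz": [0.9,-0.11,0],"angular": [0,0,0],"hand": 1},
    {"xyz": [0.9,-0.11,0],"angular": [0,0,0],"hand": 1}
  ]
}}

```text
time: 16.6
tool_pos: [0.5948, 0.0037, 0.1889]
orientation: [0.0, -0.613, 0.79, -0.0]
wrist_force: [1.1, 0.7, 0.1]
width: 1.006
gripper_force: 0.0
```

>>> {"op": "step_arm", "data": {
  "targets": [
    {"xyz": [0.8,-0.1,0],"angular": [0,0,0],"hand": 1},
    {"xyz": [0.6,-0.1,0],"angular": [0,0,0],"hand": 1},
    {"xyz": [0.2,0,0],"angular": [0,0,0],"hand": 1},
    {"xyz": [0,0,0],"angular": [0,0,0],"hand": 1},
    {"xyz": [0,0,0],"angular": [0,0,0],"hand": 1}
  ]
}}

```text
time: 17.02
tool_pos: [0.5891, -0.0425, 0.1886]
orientation: [0.0, -0.612, 0.791, -0.0]
wrist_force: [-0.5, -0.3, -0.6]
width: 0.998
gripper_force: 0.0
```

```bash
python3 - <<'E'
from h import *
plan([.5884,-.0433,.05],Y0-np.pi/2)
c=cal('wrist'); im,d=ctrl.capture('wrist'); save('w2',im); P=cloud(c,d)
for ce,st,l in blobs(mask(im,12,22),300):
    p=P[l&(d>0)]; q=p[p[:,2]>np.percentile(p[:,2],90)-.004]
    print(ce.round(1),st[4],cv2.minEnclosingCircle(q[:,:2].astype(np.float32)))
E
```

```text
turn [-0.  0.  0.] shift [0.03 0.02 4.62] tcp [ 0.5891 -0.0425  0.1886] t 17.02 w 0.998 gf 0.0
[326.5 212. ] 2135 ((0.5887272953987122, -0.04405345767736435), 0.02494654804468155)
```

>>> {"op": "step_arm", "data": {
  "targets": [
    {"xyz": [0.05,0,0.8],"angular": [0,0,0],"hand": 1},
    {"xyz": [0,0,0.9],"angular": [0,0,0],"hand": 1},
    {"xyz": [0,0,0.9],"angular": [0,0,0],"hand": 1},
    {"xyz": [0,0,0.9],"angular": [0,0,0],"hand": 1},
    {"xyz": [0,0,0.7],"angular": [0,0,0],"hand": 0.9}
  ]
}}

```text
time: 17.48
tool_pos: [0.5882, -0.0425, 0.0601]
orientation: [-0.001, -0.613, 0.79, 0.001]
wrist_force: [0.2, 0.0, 0.0]
width: 0.902
gripper_force: 0.0
```

>>> {"op": "step_arm", "data": {
  "targets": [
    {"xyz": [0,0,0.4],"angular": [0,0,0],"hand": 0.9},
    {"xyz": [0,0,0],"angular": [0,0,0],"hand": 0.85},
    {"xyz": [0,0,0],"angular": [0,0,0],"hand": 0.8},
    {"xyz": [0,0,0],"angular": [0,0,0],"hand": 0.8}
  ]
}}

```text
time: 17.82
tool_pos: [0.5899, -0.043, 0.0512]
orientation: [0.001, -0.613, 0.79, -0.001]
wrist_force: [0.5, 0.0, 0.2]
width: 0.798
gripper_force: 0.0
```

```bash
python3 -c "
from h import *
plan([.5887,-.0441,.010],Y0-np.pi/2)"
```

```text
turn [-0.02  0.    0.01] shift [0.05 0.03 1.37] tcp [ 0.5899 -0.043   0.0512] t 17.82 w 0.798 gf 0.0
```

>>> {"op": "step_arm", "data": {
  "targets": [
    {"xyz": [0.04,0.03,0.4],"angular": [0,0,0],"hand": 0.8},
    {"xyz": [0,0,0.4],"angular": [0,0,0],"hand": 0.8},
    {"xyz": [0,0,0.3],"angular": [0,0,0],"hand": 0.8},
    {"xyz": [0,0,0],"angular": [0,0,0],"hand": 0.8},
    {"xyz": [0,0,0],"angular": [0,0,0],"hand": 0.8}
  ]
}}

```text
time: 18.23
tool_pos: [0.588, -0.0446, 0.0176]
orientation: [0.0, -0.612, 0.791, -0.0]
wrist_force: [-0.2, 0.0, 0.0]
width: 0.796
gripper_force: 0.0
```

>>> {"op": "step_arm", "data": {
  "targets": [
    {"xyz": [0,0,0.15],"angular": [0,0,0],"hand": 0.8},
    {"xyz": [0,0,0],"angular": [0,0,0],"hand": 0.8},
    {"xyz": [0,0,0],"angular": [0,0,0],"hand": 0.8}
  ]
}}

```text
time: 18.48
tool_pos: [0.5878, -0.0447, 0.0129]
orientation: [0.0, -0.612, 0.791, -0.0]
wrist_force: [-0.8, 0.0, 0.4]
width: 0.802
gripper_force: 0.0
```

>>> {"op": "step_arm", "data": {
  "targets": [
    {"xyz": [0,0,0.1],"angular": [0,0,0],"hand": 0.8},
    {"xyz": [0,0,0],"angular": [0,0,0],"hand": 0.72},
    {"xyz": [0,0,0],"angular": [0,0,0],"hand": 0.66},
    {"xyz": [0,0,0],"angular": [0,0,0],"hand": 0.62},
    {"xyz": [0,0,0],"angular": [0,0,0],"hand": 0.58}
  ]
}}

```text
time: 18.9
tool_pos: [0.588, -0.0448, 0.01]
orientation: [0.0, -0.612, 0.791, -0.0]
wrist_force: [0.6, -0.3, 0.7]
width: 0.583
gripper_force: 20.3
```

>>> {"op": "step_arm", "data": {
  "targets": [
    {"xyz": [0,0,0],"angular": [0,0,0],"hand": 0.5},
    {"xyz": [0,0,0],"angular": [0,0,0],"hand": 0.3},
    {"xyz": [0,0,0],"angular": [0,0,0],"hand": 0.2},
    {"xyz": [0,0,0],"angular": [0,0,0],"hand": 0.2},
    {"xyz": [0,0,0],"angular": [0,0,0],"hand": 0.2}
  ]
}}

```text
time: 19.32
tool_pos: [0.588, -0.0447, 0.0104]
orientation: [0.0, -0.612, 0.791, -0.0]
wrist_force: [-1.5, -0.4, 5.3]
width: 0.565
gripper_force: 61.2
```

```bash
python3 -c "
from h import *
plan([.5887,-.0441,.010],Y0-np.pi/2)"
```

```text
turn [-0.01  0.    0.  ] shift [-0.03 -0.02  0.01] tcp [ 0.588  -0.0447  0.0104] t 19.32 w 0.565 gf 61.2
```

>>> {"op": "step_arm", "data": {
  "targets": [
    {"xyz": [0,0,-0.2],"angular": [0,0,0],"hand": 0.2},
    {"xyz": [0,0,-0.6],"angular": [0,0,0],"hand": 0.2},
    {"xyz": [0,0,-0.9],"angular": [0,0,0],"hand": 0.2},
    {"xyz": [0,0,-0.9],"angular": [0,0,0],"hand": 0.2},
    {"xyz": [0,0,-0.9],"angular": [0,0,0],"hand": 0.2}
  ]
}}

```text
time: 19.73
tool_pos: [0.5864, -0.0447, 0.1145]
orientation: [-0.001, -0.612, 0.791, 0.001]
wrist_force: [-0.4, -0.0, -2.6]
width: 0.566
gripper_force: 62.6
```

>>> {"op": "step_arm", "data": {
  "targets": [
    {"xyz": [0,0,-0.5],"angular": [0,0,0],"hand": 0.2},
    {"xyz": [0,0,0],"angular": [0,0,0],"hand": 0.2},
    {"xyz": [0,0,0],"angular": [0,0,0],"hand": 0.2}
  ]
}}

```text
time: 19.98
tool_pos: [0.5871, -0.0445, 0.1293]
orientation: [0.0, -0.612, 0.791, 0.0]
wrist_force: [-0.1, -0.0, -3.5]
width: 0.567
gripper_force: 62.6
```

```bash
python3 - <<'E'
from h import *
plan([.4333,.2908,.0164],Y0-np.pi/2)
E
```

```text
turn [ 0.    0.01 -0.  ] shift [-9.54  7.76  3.76] tcp [ 0.5871 -0.0445  0.1293] t 19.98 w 0.567 gf 62.6
```

>>> {"op": "step_arm", "data": {
  "targets": [
    {"xyz": [-0.3,0.25,0],"angular": [0,0,0],"hand": 0.2},
    {"xyz": [-0.6,0.5,0],"angular": [0,0,0],"hand": 0.2},
    {"xyz": [-0.7,0.57,0],"angular": [0,0,0],"hand": 0.2},
    {"xyz": [-0.7,0.57,0],"angular": [0,0,0],"hand": 0.2},
    {"xyz": [-0.7,0.57,0],"angular": [0,0,0],"hand": 0.2}
  ]
}}

```text
time: 20.4
tool_pos: [0.5362, 0.0617, 0.1271]
orientation: [-0.002, -0.612, 0.791, 0.001]
wrist_force: [0.9, 0.3, -3.0]
width: 0.568
gripper_force: 62.6
```

>>> {"op": "step_arm", "data": {
  "targets": [
    {"xyz": [-0.7,0.57,0],"angular": [0,0,0],"hand": 0.2},
    {"xyz": [-0.7,0.57,0],"angular": [0,0,0],"hand": 0.2},
    {"xyz": [-0.7,0.57,0],"angular": [0,0,0],"hand": 0.2},
    {"xyz": [-0.7,0.57,0],"angular": [0,0,0],"hand": 0.2},
    {"xyz": [-0.7,0.57,0],"angular": [0,0,0],"hand": 0.2}
  ]
}}

```text
time: 20.82
tool_pos: [0.4797, 0.1846, 0.1274]
orientation: [-0.002, -0.612, 0.791, 0.0]
wrist_force: [0.6, 0.1, -2.6]
width: 0.569
gripper_force: 62.6
```

>>> {"op": "step_arm", "data": {
  "targets": [
    {"xyz": [-0.7,0.57,0],"angular": [0,0,0],"hand": 0.2},
    {"xyz": [-0.7,0.57,0],"angular": [0,0,0],"hand": 0.2},
    {"xyz": [-0.7,0.57,0],"angular": [0,0,0],"hand": 0.2},
    {"xyz": [-0.5,0.4,0],"angular": [0,0,0],"hand": 0.2},
    {"xyz": [-0.3,0.25,0],"angular": [0,0,0],"hand": 0.2}
  ]
}}

```text
time: 21.23
tool_pos: [0.4332, 0.287, 0.1276]
orientation: [-0.002, -0.613, 0.79, -0.0]
wrist_force: [-0.0, -0.2, -2.6]
width: 0.567
gripper_force: 62.6
```

>>> {"op": "step_arm", "data": {
  "targets": [
    {"xyz": [0,0,0],"angular": [0,0,0],"hand": 0.2},
    {"xyz": [0,0,0],"angular": [0,0,0],"hand": 0.2},
    {"xyz": [0,0,0],"angular": [0,0,0],"hand": 0.2}
  ]
}}

```text
time: 21.48
tool_pos: [0.435, 0.2849, 0.1287]
orientation: [-0.001, -0.612, 0.791, -0.0]
wrist_force: [0.7, -1.1, -2.6]
width: 0.568
gripper_force: 62.6
```

```bash
python3 - <<'E'
from h import *
plan([.4333,.2908,.0164],Y0-np.pi/2)
E
```

```text
turn [ 0.01 -0.02 -0.  ] shift [-0.18  0.1   3.74] tcp [0.435  0.2849 0.1287] t 21.48 w 0.568 gf 62.6
```

>>> {"op": "step_arm", "data": {
  "targets": [
    {"xyz": [-0.18,0.1,0.4],"angular": [0,0,0],"hand": 0.2},
    {"xyz": [0,0,0.8],"angular": [0,0,0],"hand": 0.2},
    {"xyz": [0,0,0.8],"angular": [0,0,0],"hand": 0.2},
    {"xyz": [0,0,0.6],"angular": [0,0,0],"hand": 0.2},
    {"xyz": [0,0,0.4],"angular": [0,0,0],"hand": 0.2}
  ]
}}

```text
time: 21.9
tool_pos: [0.4334, 0.2897, 0.0375]
orientation: [-0.002, -0.611, 0.791, -0.0]
wrist_force: [-1.0, -0.3, -2.6]
width: 0.562
gripper_force: 62.6
```

>>> {"op": "step_arm", "data": {
  "targets": [
    {"xyz": [0,0,0.3],"angular": [0,0,0],"hand": 0.2},
    {"xyz": [0,0,0],"angular": [0,0,0],"hand": 0.2},
    {"xyz": [0,0,0],"angular": [0,0,0],"hand": 0.2},
    {"xyz": [0,0,0],"angular": [0,0,0],"hand": 0.2}
  ]
}}

```text
time: 22.23
tool_pos: [0.4346, 0.2921, 0.0314]
orientation: [0.001, -0.612, 0.791, 0.0]
wrist_force: [0.2, 0.3, -2.8]
width: 0.565
gripper_force: 62.6
```

```bash
python3 - <<'E'
from h import *
plan([.4333,.2908,.0164],Y0-np.pi/2)
E
```

```text
turn [-0.01  0.01 -0.  ] shift [0.05 0.03 0.5 ] tcp [0.4346 0.2921 0.0314] t 22.23 w 0.565 gf 62.6
```

>>> {"op": "step_arm", "data": {
  "targets": [
    {"xyz": [0.03,0.02,0.2],"angular": [0,0,0],"hand": 0.2},
    {"xyz": [0,0,0.15],"angular": [0,0,0],"hand": 0.2},
    {"xyz": [0,0,0],"angular": [0,0,0],"hand": 0.2},
    {"xyz": [0,0,0],"angular": [0,0,0],"hand": 0.2},
    {"xyz": [0,0,0],"angular": [0,0,0],"hand": 0.2}
  ]
}}

```text
time: 22.65
tool_pos: [0.4331, 0.2914, 0.0202]
orientation: [0.0, -0.612, 0.791, -0.0]
wrist_force: [1.1, -0.0, -2.9]
width: 0.565
gripper_force: 62.6
```

>>> {"op": "step_arm", "data": {
  "targets": [
    {"xyz": [0,0,0.06],"angular": [0,0,0],"hand": 0.2},
    {"xyz": [0,0,0],"angular": [0,0,0],"hand": 0.2},
    {"xyz": [0,0,0],"angular": [0,0,0],"hand": 0.2}
  ]
}}

```text
time: 22.9
tool_pos: [0.433, 0.2912, 0.0183]
orientation: [-0.0, -0.612, 0.791, -0.0]
wrist_force: [0.3, -0.5, -1.9]
width: 0.566
gripper_force: 62.6
```

>>> {"op": "step_arm", "data": {
  "targets": [
    {"xyz": [0,0,0.04],"angular": [0,0,0],"hand": 0.2},
    {"xyz": [0,0,0],"angular": [0,0,0],"hand": 0.2},
    {"xyz": [0,0,0],"angular": [0,0,0],"hand": 0.2}
  ]
}}

```text
time: 23.15
tool_pos: [0.433, 0.2911, 0.0171]
orientation: [-0.0, -0.612, 0.791, -0.0]
wrist_force: [0.1, 1.2, -2.4]
width: 0.567
gripper_force: 62.6
```

>>> {"op": "step_arm", "data": {
  "targets": [
    {"xyz": [0,0,0.04],"angular": [0,0,0],"hand": 0.2},
    {"xyz": [0,0,0],"angular": [0,0,0],"hand": 0.2},
    {"xyz": [0,0,0],"angular": [0,0,0],"hand": 0.2}
  ]
}}

```text
time: 23.4
tool_pos: [0.4332, 0.2914, 0.0164]
orientation: [0.0, -0.612, 0.791, 0.0]
wrist_force: [-1.7, -0.7, 3.2]
width: 0.568
gripper_force: 63.0
```

>>> {"op": "step_arm", "data": {
  "targets": [
    {"xyz": [0,0,0.02],"angular": [0,0,0],"hand": 0.2},
    {"xyz": [0,0,0],"angular": [0,0,0],"hand": 0.2},
    {"xyz": [0,0,0],"angular": [0,0,0],"hand": 0.2}
  ]
}}

```text
time: 23.65
tool_pos: [0.4332, 0.2913, 0.0163]
orientation: [0.0, -0.612, 0.791, -0.0]
wrist_force: [-2.7, -0.1, 6.8]
width: 0.563
gripper_force: 63.5
```

>>> {"op": "step_arm", "data": {
  "targets": [
    {"xyz": [0,0,0],"angular": [0,0,0],"hand": 0.62},
    {"xyz": [0,0,0],"angular": [0,0,0],"hand": 0.7},
    {"xyz": [0,0,0],"angular": [0,0,0],"hand": 0.85},
    {"xyz": [0,0,0],"angular": [0,0,0],"hand": 0.85},
    {"xyz": [0,0,0],"angular": [0,0,0],"hand": 0.85}
  ]
}}

```text
time: 24.07
tool_pos: [0.4332, 0.2912, 0.0152]
orientation: [0.0, -0.612, 0.791, -0.0]
wrist_force: [0.1, -0.6, 0.3]
width: 0.851
gripper_force: 0.0
```

>>> {"op": "step_arm", "data": {
  "targets": [
    {"xyz": [0,0,-0.3],"angular": [0,0,0],"hand": 0.85},
    {"xyz": [0,0,-0.8],"angular": [0,0,0],"hand": 0.85},
    {"xyz": [0,0,-1],"angular": [0,0,0],"hand": 0.85},
    {"xyz": [0,0,-1],"angular": [0,0,0],"hand": 0.85},
    {"xyz": [0,0,-1],"angular": [0,0,0],"hand": 0.85}
  ]
}}

```text
time: 24.48
tool_pos: [0.4329, 0.2909, 0.1402]
orientation: [0.0, -0.612, 0.791, -0.0]
wrist_force: [0.9, -0.6, 0.2]
width: 0.852
gripper_force: 0.0
```

>>> {"op": "step_arm", "data": {
  "targets": [
    {"xyz": [0,0,-1],"angular": [0,0,0],"hand": 0.9},
    {"xyz": [0,0,-0.8],"angular": [0,0,0],"hand": 0.9},
    {"xyz": [0,0,0],"angular": [0,0,0],"hand": 0.9},
    {"xyz": [0,0,0],"angular": [0,0,0],"hand": 0.9}
  ]
}}

```text
time: 24.82
tool_pos: [0.4335, 0.2917, 0.1945]
orientation: [0.002, -0.612, 0.791, 0.001]
wrist_force: [0.2, 0.8, -0.1]
width: 0.899
gripper_force: 0.0
```

```bash
python3 - <<'E'
from h import *
plan([.629,.260,.19],Y0)
c=cal('wrist'); im,d=ctrl.capture('wrist'); save('w3',im); P=cloud(c,d)
for ce,st,l in blobs(mask(im,12,22),300):
    p=P[l&(d>0)]; q=p[p[:,2]>np.percentile(p[:,2],90)-.004]
    print('ring',ce.round(1),st[4],np.percentile(p[:,2],[50,95]).round(4),cv2.minEnclosingCircle(q[:,:2].astype(np.float32)))
r=(P[...,2]>.008)&(P[...,2]<.016)&(np.hypot(P[...,0]-.433,P[...,1]-.291)<.08)
for ce,st,l in blobs(r.astype(np.uint8)*255,300): print('stage',ce.round(),st[4],cv2.minEnclosingCircle(P[l][:,:2].astype(np.float32)))
E
```

```text
turn [ -0.04   0.02 -13.09] shift [ 6.57 -0.61  0.15] tcp [0.4335 0.2917 0.1945] t 24.82 w 0.899 gf 0.0
ring [326.6 212.7] 2211 [0.0352 0.0365] ((0.43391135334968567, 0.2920894920825958), 0.024891594424843788)
ring [ 52.1 353.7] 563 [0.0251 0.0287] ((0.7535815238952637, 0.37041136622428894), 0.017321866005659103)
stage [327. 200.] 7850 ((0.4333615303039551, 0.2903478741645813), 0.05505672097206116)
stage [326. 212.] 391 ((0.43465790152549744, 0.2940274178981781), 0.0114605026319623)
```

View pics/w3.png

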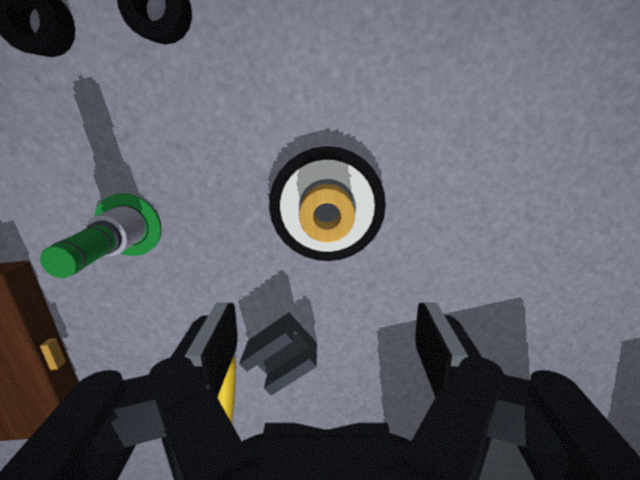

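The ring lies flat at (327,212), within about 2 mm of the stage centre. Next, return the green gauge.

>>> {"op": "step_arm", "data": {
  "targets": [
    {"xyz": [0,0,0],"angular": [0,0,-0.9],"hand": 0.9},
    {"xyz": [0,0,0],"angular": [0,0,-0.9],"hand": 0.9},
    {"xyz": [0,0,0],"angular": [0,0,-0.9],"hand": 0.9},
    {"xyz": [0,0,0],"angular": [0,0,-0.9],"hand": 0.9},
    {"xyz": [0,0,0],"angular": [0,0,-0.9],"hand": 0.9}
  ]
}}

```text
time: 25.28
tool_pos: [0.4323, 0.2904, 0.1907]
orientation: [0.002, 0.802, -0.597, -0.0]
wrist_force: [-0.1, -0.7, -0.3]
width: 0.907
gripper_force: 0.0
```

>>> {"op": "step_arm", "data": {
  "targets": [
    {"xyz": [0,0,0],"angular": [0,0,-0.9],"hand": 0.9},
    {"xyz": [0,0,0],"angular": [0,0,-0.9],"hand": 0.9},
    {"xyz": [0,0,0],"angular": [0,0,-0.9],"hand": 0.9},
    {"xyz": [0,0,0],"angular": [0,0,-0.9],"hand": 0.9},
    {"xyz": [0,0,0],"angular": [0,0,-0.9],"hand": 0.9}
  ]
}}

```text
time: 25.7
tool_pos: [0.4323, 0.2904, 0.1906]
orientation: [0.002, 0.933, -0.361, -0.001]
wrist_force: [-0.3, -0.6, 0.4]
width: 0.899
gripper_force: 0.0
```

>>> {"op": "step_arm", "data": {
  "targets": [
    {"xyz": [0,0,0],"angular": [0,0,-0.9],"hand": 0.9},
    {"xyz": [0,0,0],"angular": [0,0,-0.9],"hand": 0.9},
    {"xyz": [0,0,0],"angular": [0,0,-0.9],"hand": 0.9},
    {"xyz": [0,0,0],"angular": [0,0,-0.9],"hand": 0.9},
    {"xyz": [0,0,0],"angular": [0,0,-0.49],"hand": 0.9}
  ]
}}

```text
time: 26.12
tool_pos: [0.4323, 0.2904, 0.1907]
orientation: [0.002, 0.992, -0.124, -0.001]
wrist_force: [0.2, -0.0, 0.1]
width: 0.903
gripper_force: 0.0
```

>>> {"op": "step_arm", "data": {
  "targets": [
    {"xyz": [0.5,-0.05,0],"angular": [0,0,0],"hand": 0.9},
    {"xyz": [0.9,-0.08,0],"angular": [0,0,0],"hand": 0.9},
    {"xyz": [0.9,-0.08,0],"angular": [0,0,0],"hand": 0.9},
    {"xyz": [0.9,-0.08,0],"angular": [0,0,0],"hand": 0.9},
    {"xyz": [0.9,-0.08,0],"angular": [0,0,0],"hand": 0.9}
  ]
}}

```text
time: 26.53
tool_pos: [0.5553, 0.2704, 0.1904]
orientation: [0.001, 0.992, -0.126, -0.001]
wrist_force: [-0.2, 0.9, 0.5]
width: 0.893
gripper_force: 0.0
```

>>> {"op": "step_arm", "data": {
  "targets": [
    {"xyz": [0.9,-0.08,0],"angular": [0,0,0],"hand": 0.9},
    {"xyz": [0.8,-0.08,0],"angular": [0,0,0],"hand": 0.9},
    {"xyz": [0.5,-0.05,0],"angular": [0,0,0],"hand": 0.9},
    {"xyz": [0,0,0],"angular": [0,0,0],"hand": 0.9},
    {"xyz": [0,0,0],"angular": [0,0,0],"hand": 0.9}
  ]
}}

```text
time: 26.95
tool_pos: [0.62, 0.2599, 0.1898]
orientation: [0.001, 0.992, -0.127, -0.002]
wrist_force: [0.6, 0.7, -0.3]
width: 0.903
gripper_force: 0.0
```

```bash
python3 - <<'E'
from h import *
plan([.6285,.260,.0555],Y0)
c=cal('wrist'); im,d=ctrl.capture('wrist'); P=cloud(c,d)
for ce,st,l in blobs(mask(im,50,75),300):
    p=P[l&(d>0)]; q=p[p[:,2]>np.percentile(p[:,2],90)-.004]
    print('green',ce.round(1),st[4],np.percentile(p[:,2],95).round(4),cv2.minEnclosingCircle(q[:,:2].astype(np.float32)))
E
```

```text
turn [ 0.03  0.03 -0.01] shift [ 0.27 -0.07  4.48] tcp [0.62   0.2599 0.1898] t 26.95 w 0.903 gf 0.0
green [320.7 205.4] 3023 0.098 ((0.6282188296318054, 0.2607916295528412), 0.01314670778810978)
```

>>> {"op": "step_arm", "data": {
  "targets": [
    {"xyz": [0.27,-0.08,0.3],"angular": [0.02,0.02,0],"hand": 0.9},
    {"xyz": [0,0,0.8],"angular": [0,0,0],"hand": 0.9},
    {"xyz": [0,0,0.9],"angular": [0,0,0],"hand": 0.9},
    {"xyz": [0,0,0],"angular": [0,0,0],"hand": 0.9},
    {"xyz": [0,0,0],"angular": [0,0,0],"hand": 0.9}
  ]
}}

```text
time: 27.42
tool_pos: [0.6278, 0.2607, 0.1306]
orientation: [0.001, 0.992, -0.126, -0.0]
wrist_force: [-0.0, 0.4, 0.9]
width: 0.9
gripper_force: 0.0
```

```bash
python3 - <<'E'
from h import *
plan([.6282,.2605,.0575],Y0)
E
```

```text
turn [0.01 0.   0.01] shift [0.01 0.   2.44] tcp [0.6278 0.2607 0.1306] t 27.42 w 0.9 gf 0.0
```

>>> {"op": "step_arm", "data": {
  "targets": [
    {"xyz": [0,0,0.7],"angular": [0,0,0],"hand": 0.9},
    {"xyz": [0,0,0.8],"angular": [0,0,0],"hand": 0.9},
    {"xyz": [0,0,0.6],"angular": [0,0,0],"hand": 0.9},
    {"xyz": [0,0,0.3],"angular": [0,0,0],"hand": 0.9},
    {"xyz": [0,0,0],"angular": [0,0,0],"hand": 0.9}
  ]
}}

```text
time: 27.83
tool_pos: [0.6287, 0.2611, 0.0595]
orientation: [-0.0, 0.992, -0.126, 0.001]
wrist_force: [-0.1, 0.6, 0.3]
width: 0.906
gripper_force: 0.0
```

>>> {"op": "step_arm", "data": {
  "targets": [
    {"xyz": [0,0,0],"angular": [0,0,0],"hand": 0.7},
    {"xyz": [0,0,0],"angular": [0,0,0],"hand": 0.5},
    {"xyz": [0,0,0],"angular": [0,0,0],"hand": 0.4},
    {"xyz": [0,0,0],"angular": [0,0,0],"hand": 0.35},
    {"xyz": [0,0,0],"angular": [0,0,0],"hand": 0.3}
  ]
}}

```text
time: 28.25
tool_pos: [0.6296, 0.2611, 0.0616]
orientation: [-0.001, 0.992, -0.126, 0.002]
wrist_force: [-1.1, -0.7, 1.9]
width: 0.303
gripper_force: 7.7
```

>>> {"op": "step_arm", "data": {
  "targets": [
    {"xyz": [0,0,0],"angular": [0,0,0],"hand": 0.0},
    {"xyz": [0,0,0],"angular": [0,0,0],"hand": 0.0},
    {"xyz": [0,0,0],"angular": [0,0,0],"hand": 0.0},
    {"xyz": [0,0,0],"angular": [0,0,0],"hand": 0.0}
  ]
}}

```text
time: 28.58
tool_pos: [0.6297, 0.261, 0.0618]
orientation: [-0.001, 0.992, -0.126, 0.002]
wrist_force: [-1.3, -2.3, 5.7]
width: 0.288
gripper_force: 58.6
```

>>> {"op": "step_arm", "data": {
  "targets": [
    {"xyz": [0,0,-0.3],"angular": [0,0,0],"hand": 0.0},
    {"xyz": [0,0,-0.8],"angular": [0,0,0],"hand": 0.0},
    {"xyz": [0,0,-0.9],"angular": [0,0,0],"hand": 0.0},
    {"xyz": [0,0,-0.9],"angular": [0,0,0],"hand": 0.0},
    {"xyz": [0,0,-0.9],"angular": [0,0,0],"hand": 0.0}
  ]
}}

```text
time: 29.0
tool_pos: [0.6281, 0.261, 0.1745]
orientation: [-0.001, 0.992, -0.126, 0.0]
wrist_force: [0.6, 0.3, -3.9]
width: 0.295
gripper_force: 59.0
```

```bash
python3 - <<'E'
from h import *
plan([.5384,-.0302,.061],Y0)
E
```

```text
turn [-0.01 -0.   -0.  ] shift [-0.47 10.15  3.78] tcp [0.6281 0.261  0.1745] t 29.0 w 0.295 gf 59.0
```

>>> {"op": "step_arm", "data": {
  "targets": [
    {"xyz": [-0.02,0.4,0],"angular": [0,0,0],"hand": 0.0},
    {"xyz": [-0.04,0.8,0],"angular": [0,0,0],"hand": 0.0},
    {"xyz": [-0.04,0.9,0],"angular": [0,0,0],"hand": 0.0},
    {"xyz": [-0.04,0.9,0],"angular": [0,0,0],"hand": 0.0},
    {"xyz": [-0.04,0.9,0],"angular": [0,0,0],"hand": 0.0}
  ]
}}

```text
time: 29.42
tool_pos: [0.5927, 0.1478, 0.1726]
orientation: [-0.001, 0.992, -0.126, 0.0]
wrist_force: [0.5, 0.7, -2.2]
width: 0.291
gripper_force: 59.2
```

>>> {"op": "step_arm", "data": {
  "targets": [
    {"xyz": [-0.04,0.9,0],"angular": [0,0,0],"hand": 0.0},
    {"xyz": [-0.04,0.9,0],"angular": [0,0,0],"hand": 0.0},
    {"xyz": [-0.04,0.9,0],"angular": [0,0,0],"hand": 0.0},
    {"xyz": [-0.04,0.9,0],"angular": [0,0,0],"hand": 0.0},
    {"xyz": [-0.04,0.9,0],"angular": [0,0,0],"hand": 0.0}
  ]
}}

```text
time: 29.83
tool_pos: [0.5531, 0.0186, 0.1725]
orientation: [-0.001, 0.992, -0.126, 0.0]
wrist_force: [0.7, 0.8, -3.7]
width: 0.292
gripper_force: 59.2
```

>>> {"op": "step_arm", "data": {
  "targets": [
    {"xyz": [-0.03,0.8,0],"angular": [0,0,0],"hand": 0.0},
    {"xyz": [-0.01,0.5,0],"angular": [0,0,0],"hand": 0.0},
    {"xyz": [0,0.3,0],"angular": [0,0,0],"hand": 0.0},
    {"xyz": [0,0,0],"angular": [0,0,0],"hand": 0.0},
    {"xyz": [0,0,0],"angular": [0,0,0],"hand": 0.0}
  ]
}}

```text
time: 30.25
tool_pos: [0.5418, -0.026, 0.1733]
orientation: [-0.001, 0.992, -0.126, 0.001]
wrist_force: [-0.4, 0.8, -2.5]
width: 0.289
gripper_force: 59.1
```

```bash
python3 - <<'E'
from h import *
plan([.5398,-.0305,.0648],Y0)
E
```

```text
turn [-0.02 -0.02 -0.  ] shift [-0.03  0.16  3.62] tcp [ 0.5418 -0.026   0.1733] t 30.25 w 0.289 gf 59.1
```

>>> {"op": "step_arm", "data": {
  "targets": [
    {"xyz": [-0.03,0.16,0.3],"angular": [0,0,0],"hand": 0.0},
    {"xyz": [0,0,0.8],"angular": [0,0,0],"hand": 0.0},
    {"xyz": [0,0,0.8],"angular": [0,0,0],"hand": 0.0},
    {"xyz": [0,0,0.5],"angular": [0,0,0],"hand": 0.0},
    {"xyz": [0,0,0.2],"angular": [0,0,0],"hand": 0.0}
  ]
}}

```text
time: 30.67
tool_pos: [0.5379, -0.03, 0.0922]
orientation: [-0.0, 0.992, -0.126, -0.001]
wrist_force: [-0.7, -0.6, -3.2]
width: 0.287
gripper_force: 59.3
```

>>> {"op": "step_arm", "data": {
  "targets": [
    {"xyz": [0,0,0],"angular": [0,0,0],"hand": 0.0},
    {"xyz": [0,0,0],"angular": [0,0,0],"hand": 0.0},
    {"xyz": [0,0,0],"angular": [0,0,0],"hand": 0.0}
  ]
}}

```text
time: 30.92
tool_pos: [0.5409, -0.0301, 0.0966]
orientation: [-0.001, 0.992, -0.126, 0.003]
wrist_force: [-0.3, -0.2, -1.6]
width: 0.288
gripper_force: 59.3
```

```bash
python3 - <<'E'
from h import *
plan([.5398,-.0305,.0648],Y0)
E
```

```text
turn [-0.03 -0.04  0.01] shift [-0.03  0.02  1.06] tcp [ 0.5409 -0.0301  0.0966] t 30.92 w 0.288 gf 59.3
```

>>> {"op": "step_arm", "data": {
  "targets": [
    {"xyz": [-0.03,0.02,0.3],"angular": [0,0,0],"hand": 0.0},
    {"xyz": [0,0,0.3],"angular": [0,0,0],"hand": 0.0},
    {"xyz": [0,0,0.2],"angular": [0,0,0],"hand": 0.0},
    {"xyz": [0,0,0],"angular": [0,0,0],"hand": 0.0},
    {"xyz": [0,0,0],"angular": [0,0,0],"hand": 0.0}
  ]
}}

```text
time: 31.33
tool_pos: [0.5384, -0.031, 0.0709]
orientation: [-0.001, 0.992, -0.126, 0.001]
wrist_force: [0.0, 0.1, -2.9]
width: 0.289
gripper_force: 59.3
```

```bash
python3 - <<'E'
from h import *
plan([.5398,-.0305,.0648],Y0)
E
```

```text
turn [-0.01 -0.01  0.  ] shift [ 0.04 -0.03  0.2 ] tcp [ 0.5384 -0.031   0.0709] t 31.33 w 0.289 gf 59.3
```

>>> {"op": "step_arm", "data": {
  "targets": [
    {"xyz": [0.04,-0.02,0.08],"angular": [0,0,0],"hand": 0.0},
    {"xyz": [0,0,0],"angular": [0,0,0],"hand": 0.0},
    {"xyz": [0,0,0],"angular": [0,0,0],"hand": 0.0}
  ]
}}

```text
time: 31.58
tool_pos: [0.5404, -0.0305, 0.0693]
orientation: [-0.001, 0.992, -0.126, 0.002]
wrist_force: [0.2, 0.7, -2.9]
width: 0.29
gripper_force: 59.3
```

>>> {"op": "step_arm", "data": {
  "targets": [
    {"xyz": [0,0,0.05],"angular": [0,0,0],"hand": 0.0},
    {"xyz": [0,0,0],"angular": [0,0,0],"hand": 0.0},
    {"xyz": [0,0,0],"angular": [0,0,0],"hand": 0.0}
  ]
}}

```text
time: 31.83
tool_pos: [0.5401, -0.0306, 0.0677]
orientation: [-0.001, 0.992, -0.126, 0.001]
wrist_force: [-1.0, 0.1, -3.0]
width: 0.287
gripper_force: 59.3
```

>>> {"op": "step_arm", "data": {
  "targets": [
    {"xyz": [0,0,0.04],"angular": [0,0,0],"hand": 0.0},
    {"xyz": [0,0,0],"angular": [0,0,0],"hand": 0.0},
    {"xyz": [0,0,0],"angular": [0,0,0],"hand": 0.0}
  ]
}}

```text
time: 32.08
tool_pos: [0.5401, -0.0306, 0.0664]
orientation: [-0.001, 0.992, -0.126, 0.001]
wrist_force: [0.0, -0.2, -3.0]
width: 0.287
gripper_force: 59.3
```

>>> {"op": "step_arm", "data": {
  "targets": [
    {"xyz": [0,0,0.05],"angular": [0,0,0],"hand": 0.0},
    {"xyz": [0,0,0],"angular": [0,0,0],"hand": 0.0},
    {"xyz": [0,0,0],"angular": [0,0,0],"hand": 0.0}
  ]
}}

```text
time: 32.33
tool_pos: [0.5401, -0.0306, 0.0649]
orientation: [-0.001, 0.992, -0.126, 0.001]
wrist_force: [0.5, -0.3, -2.3]
width: 0.287
gripper_force: 59.3
```

>>> {"op": "step_arm", "data": {
  "targets": [
    {"xyz": [0,0,0.03],"angular": [0,0,0],"hand": 0.0},
    {"xyz": [0,0,0],"angular": [0,0,0],"hand": 0.0},
    {"xyz": [0,0,0],"angular": [0,0,0],"hand": 0.0}
  ]
}}

```text
time: 32.58
tool_pos: [0.5403, -0.0306, 0.0647]
orientation: [-0.001, 0.992, -0.126, 0.002]
wrist_force: [-2.8, -0.7, 3.8]
width: 0.291
gripper_force: 60.0
```

Contact. Release, rise, and go for the red gauge.

>>> {"op": "step_arm", "data": {
  "targets": [
    {"xyz": [0,0,0],"angular": [0,0,0],"hand": 0.35},
    {"xyz": [0,0,0],"angular": [0,0,0],"hand": 0.45},
    {"xyz": [0,0,0],"angular": [0,0,0],"hand": 0.6},
    {"xyz": [0,0,0],"angular": [0,0,0],"hand": 0.8},
    {"xyz": [0,0,0],"angular": [0,0,0],"hand": 0.8}
  ]
}}

```text
time: 33.0
tool_pos: [0.5402, -0.0305, 0.064]
orientation: [-0.001, 0.992, -0.126, 0.001]
wrist_force: [-0.0, -0.7, 0.5]
width: 0.801
gripper_force: 0.0
```

>>> {"op": "step_arm", "data": {
  "targets": [
    {"xyz": [0,0,-0.4],"angular": [0.01,0.01,0],"hand": 0.8},
    {"xyz": [0,0,-0.9],"angular": [0,0,0],"hand": 0.8},
    {"xyz": [0,0,-1],"angular": [0,0,0],"hand": 0.9},
    {"xyz": [0,0,-1],"angular": [0,0,0],"hand": 0.9},
    {"xyz": [0,0,-0.9],"angular": [0,0,0],"hand": 0.9}
  ]
}}

```text
time: 33.42
tool_pos: [0.5397, -0.0309, 0.1918]
orientation: [-0.002, 0.992, -0.126, 0.002]
wrist_force: [-0.1, -0.0, 0.3]
width: 0.9
gripper_force: 0.0
```

>>> {"op": "step_arm", "data": {
  "targets": [
    {"xyz": [0,0,0],"angular": [0,0,0],"hand": 0.9},
    {"xyz": [0,0,0],"angular": [0,0,0],"hand": 0.9}
  ]
}}

```text
time: 33.58
tool_pos: [0.5405, -0.0306, 0.1919]
orientation: [-0.002, 0.992, -0.126, 0.004]
wrist_force: [-0.5, -0.3, -0.9]
width: 0.902
gripper_force: 0.0
```

```bash
python3 - <<'E'
from h import *
plan([.4742,-.2905,.19],Y0)
c=cal('wrist'); im,d=ctrl.capture('wrist'); P=cloud(c,d)
for ce,st,l in blobs(mask(im,50,75),300):
    p=P[l&(d>0)]; q=p[p[:,2]>np.percentile(p[:,2],90)-.004]
    print('green',ce.round(1),st[4],np.percentile(p[:,2],95).round(4),cv2.minEnclosingCircle(q[:,:2].astype(np.float32)))
E
```

```text
turn [-0.05 -0.06  0.  ] shift [0.03 8.94 0.06] tcp [ 0.5405 -0.0306  0.1919] t 33.58 w 0.902 gf 0.0
green [ 18.1 198.2] 2259 0.004 ((0.6273118257522583, 0.2613341212272644), 0.03302402049303055)
green [327.3 236.8] 1374 0.1013 ((0.539263904094696, -0.030925316736102104), 0.012905033305287361)
```

Green is back within about 1 mm.

>>> {"op": "step_arm", "data": {
  "targets": [
    {"xyz": [0,0.4,0],"angular": [-0.05,-0.05,0],"hand": 0.9},
    {"xyz": [0,0.95,0],"angular": [0,0,0],"hand": 0.9},
    {"xyz": [0,0.95,0],"angular": [0,0,0],"hand": 0.9},
    {"xyz": [0,0.95,0],"angular": [0,0,0],"hand": 0.9},
    {"xyz": [0,0.95,0],"angular": [0,0,0],"hand": 0.9}
  ]
}}

```text
time: 34.05
tool_pos: [0.5065, -0.1545, 0.1887]
orientation: [0.001, 0.992, -0.126, -0.003]
wrist_force: [0.8, -0.5, -1.0]
width: 0.9
gripper_force: 0.0
```

>>> {"op": "step_arm", "data": {
  "targets": [
    {"xyz": [0,0.95,0],"angular": [0,0,0],"hand": 0.9},
    {"xyz": [0,0.95,0],"angular": [0,0,0],"hand": 0.9},
    {"xyz": [0,0.95,0],"angular": [0,0,0],"hand": 0.9},
    {"xyz": [0,0.95,0],"angular": [0,0,0],"hand": 0.9},
    {"xyz": [0,0.7,0],"angular": [0,0,0],"hand": 0.9}
  ]
}}

```text
time: 34.47
tool_pos: [0.4722, -0.2858, 0.1888]
orientation: [0.001, 0.992, -0.127, -0.003]
wrist_force: [0.3, -0.9, -0.6]
width: 0.899
gripper_force: 0.0
```

>>> {"op": "step_arm", "data": {
  "targets": [
    {"xyz": [0,0.2,0],"angular": [0,0,0],"hand": 0.9},
    {"xyz": [0,0,0],"angular": [0,0,0],"hand": 0.9},
    {"xyz": [0,0,0],"angular": [0,0,0],"hand": 0.9},
    {"xyz": [0,0,0],"angular": [0,0,0],"hand": 0.9}
  ]
}}

```text
time: 34.8
tool_pos: [0.4726, -0.2887, 0.19]
orientation: [0.001, 0.992, -0.126, -0.002]
wrist_force: [0.3, 0.3, -0.3]
width: 0.905
gripper_force: 0.0
```

```bash
python3 - <<'E'
from h import *
plan([.4745,-.2905,.057],Y0)
c=cal('wrist'); im,d=ctrl.capture('wrist'); P=cloud(c,d)
for ce,st,l in blobs(mask(im,0,5),300):
    p=P[l&(d>0)]; q=p[p[:,2]>np.percentile(p[:,2],90)-.004]
    print('red',ce.round(1),st[4],np.percentile(p[:,2],95).round(4),cv2.minEnclosingCircle(q[:,:2].astype(np.float32)))
E
```

```text
turn [0.02 0.03 0.01] shift [0.08 0.04 4.43] tcp [ 0.4726 -0.2887  0.19  ] t 34.8 w 0.905 gf 0.0
red [327.2 211.6] 3161 0.0979 ((0.47483736276626587, -0.2903643846511841), 0.013062875717878342)
```

>>> {"op": "step_arm", "data": {
  "targets": [
    {"xyz": [0.08,0.04,0.4],"angular": [0.02,0.03,0],"hand": 0.9},
    {"xyz": [0,0,0.9],"angular": [0,0,0],"hand": 0.9},
    {"xyz": [0,0,0.9],"angular": [0,0,0],"hand": 0.9},
    {"xyz": [0,0,0.7],"angular": [0,0,0],"hand": 0.9},
    {"xyz": [0,0,0],"angular": [0,0,0],"hand": 0.9}
  ]
}}

```text
time: 35.27
tool_pos: [0.4721, -0.289, 0.0993]
orientation: [-0.001, 0.992, -0.126, -0.004]
wrist_force: [-1.1, 0.9, -0.1]
width: 0.901
gripper_force: 0.0
```

>>> {"op": "step_arm", "data": {
  "targets": [
    {"xyz": [0,0,0],"angular": [0,0,0],"hand": 0.9},
    {"xyz": [0,0,0],"angular": [0,0,0],"hand": 0.9}
  ]
}}

```text
time: 35.43
tool_pos: [0.4761, -0.2911, 0.105]
orientation: [0.001, 0.992, -0.125, 0.002]
wrist_force: [-0.6, 0.2, 0.2]
width: 0.899
gripper_force: 0.0
```

```bash
python3 - <<'E'
from h import *
plan([.4747,-.2904,.057],Y0)
E
```

```text
turn [ 0.01 -0.03  0.01] shift [-0.05 -0.01  1.6 ] tcp [ 0.4761 -0.2911  0.105 ] t 35.43 w 0.899 gf 0.0
```

>>> {"op": "step_arm", "data": {
  "targets": [
    {"xyz": [-0.02,0,0.5],"angular": [0,0,0],"hand": 0.9},
    {"xyz": [0,0,0.5],"angular": [0,0,0],"hand": 0.9},
    {"xyz": [0,0,0.4],"angular": [0,0,0],"hand": 0.9},
    {"xyz": [0,0,0.1],"angular": [0,0,0],"hand": 0.8},
    {"xyz": [0,0,0],"angular": [0,0,0],"hand": 0.7}
  ]
}}

```text
time: 35.85
tool_pos: [0.4749, -0.2911, 0.0594]
orientation: [0.0, 0.992, -0.126, 0.001]
wrist_force: [0.8, -0.3, 0.1]
width: 0.706
gripper_force: 0.0
```

>>> {"op": "step_arm", "data": {
  "targets": [
    {"xyz": [0,0,0],"angular": [0,0,0],"hand": 0.6},
    {"xyz": [0,0,0],"angular": [0,0,0],"hand": 0.5},
    {"xyz": [0,0,0],"angular": [0,0,0],"hand": 0.4},
    {"xyz": [0,0,0],"angular": [0,0,0],"hand": 0.35},
    {"xyz": [0,0,0],"angular": [0,0,0],"hand": 0.3}
  ]
}}

```text
time: 36.27
tool_pos: [0.4748, -0.291, 0.0593]
orientation: [0.0, 0.992, -0.126, 0.001]
wrist_force: [-0.0, 2.3, 2.7]
width: 0.303
gripper_force: 7.7
```

>>> {"op": "step_arm", "data": {
  "targets": [
    {"xyz": [0,0,0],"angular": [0,0,0],"hand": 0.0},
    {"xyz": [0,0,0],"angular": [0,0,0],"hand": 0.0},
    {"xyz": [0,0,0],"angular": [0,0,0],"hand": 0.0},
    {"xyz": [0,0,0],"angular": [0,0,0],"hand": 0.0}
  ]
}}

```text
time: 36.6
tool_pos: [0.4749, -0.2909, 0.0594]
orientation: [0.0, 0.992, -0.126, 0.001]
wrist_force: [0.2, 3.0, 5.8]
width: 0.288
gripper_force: 58.5
```

>>> {"op": "step_arm", "data": {
  "targets": [
    {"xyz": [0,0,-0.3],"angular": [0,0,0],"hand": 0.0},
    {"xyz": [0,0,-0.8],"angular": [0,0,0],"hand": 0.0},
    {"xyz": [0,0,-0.9],"angular": [0,0,0],"hand": 0.0},
    {"xyz": [0,0,-0.9],"angular": [0,0,0],"hand": 0.0},
    {"xyz": [0,0,-1],"angular": [0,0,0],"hand": 0.0}
  ]
}}

```text
time: 37.02
tool_pos: [0.4728, -0.2907, 0.1757]
orientation: [-0.0, 0.992, -0.126, -0.001]
wrist_force: [1.5, -0.2, -2.0]
width: 0.287
gripper_force: 59.0
```

```bash
python3 - <<'E'
from h import *
plan([.4902,-.018,.06],Y0)
E
```

```text
turn [-0.    0.02 -0.  ] shift [-1.71 -8.95  3.86] tcp [ 0.4728 -0.2907  0.1757] t 37.02 w 0.287 gf 59.0
```

>>> {"op": "step_arm", "data": {
  "targets": [
    {"xyz": [-0.1,-0.4,0],"angular": [0,0,0],"hand": 0.0},
    {"xyz": [-0.16,-0.8,0],"angular": [0,0,0],"hand": 0.0},
    {"xyz": [-0.18,-0.9,0],"angular": [0,0,0],"hand": 0.0},
    {"xyz": [-0.18,-0.9,0],"angular": [0,0,0],"hand": 0.0},
    {"xyz": [-0.18,-0.9,0],"angular": [0,0,0],"hand": 0.0}
  ]
}}

```text
time: 37.43
tool_pos: [0.4791, -0.1706, 0.1749]
orientation: [-0.0, 0.992, -0.127, -0.0]
wrist_force: [0.1, -0.7, -3.0]
width: 0.29
gripper_force: 59.2
```

>>> {"op": "step_arm", "data": {
  "targets": [
    {"xyz": [-0.18,-0.9,0],"angular": [0,0,0],"hand": 0.0},
    {"xyz": [-0.18,-0.9,0],"angular": [0,0,0],"hand": 0.0},
    {"xyz": [-0.18,-0.9,0],"angular": [0,0,0],"hand": 0.0},
    {"xyz": [-0.18,-0.9,0],"angular": [0,0,0],"hand": 0.0},
    {"xyz": [-0.14,-0.8,0],"angular": [0,0,0],"hand": 0.0}
  ]
}}

```text
time: 37.85
tool_pos: [0.4872, -0.0361, 0.175]
orientation: [0.0, 0.992, -0.126, -0.0]
wrist_force: [0.9, -1.4, -2.2]
width: 0.291
gripper_force: 59.3
```

>>> {"op": "step_arm", "data": {
  "targets": [
    {"xyz": [-0.05,-0.5,0],"angular": [0,0,0],"hand": 0.0},
    {"xyz": [0,-0.15,0],"angular": [0,0,0],"hand": 0.0},
    {"xyz": [0,0,0],"angular": [0,0,0],"hand": 0.0},
    {"xyz": [0,0,0],"angular": [0,0,0],"hand": 0.0},
    {"xyz": [0,0,0],"angular": [0,0,0],"hand": 0.0}
  ]
}}

```text
time: 38.27
tool_pos: [0.4912, -0.019, 0.1752]
orientation: [0.0, 0.992, -0.127, 0.0]
wrist_force: [-0.0, -0.7, -1.7]
width: 0.287
gripper_force: 59.2
```

```bash
python3 - <<'E'
from h import *
plan([.4903,-.018,.0624],Y0)
E
```

```text
turn [ 0.   -0.   -0.01] shift [-0.04 -0.03  3.76] tcp [ 0.4912 -0.019   0.1752] t 38.27 w 0.287 gf 59.2
```

>>> {"op": "step_arm", "data": {
  "targets": [
    {"xyz": [-0.04,-0.03,0.3],"angular": [0,0,0],"hand": 0.0},
    {"xyz": [0,0,0.7],"angular": [0,0,0],"hand": 0.0},
    {"xyz": [0,0,0.8],"angular": [0,0,0],"hand": 0.0},
    {"xyz": [0,0,0.6],"angular": [0,0,0],"hand": 0.0},
    {"xyz": [0,0,0.4],"angular": [0,0,0],"hand": 0.0}
  ]
}}

```text
time: 38.68
tool_pos: [0.4891, -0.0182, 0.089]
orientation: [0.001, 0.992, -0.127, -0.001]
wrist_force: [-0.4, 0.2, -2.4]
width: 0.29
gripper_force: 59.2
```

>>> {"op": "step_arm", "data": {
  "targets": [
    {"xyz": [0,0,0.3],"angular": [0,0,0],"hand": 0.0},
    {"xyz": [0,0,0.2],"angular": [0,0,0],"hand": 0.0},
    {"xyz": [0,0,0],"angular": [0,0,0],"hand": 0.0},
    {"xyz": [0,0,0],"angular": [0,0,0],"hand": 0.0},
    {"xyz": [0,0,0],"angular": [0,0,0],"hand": 0.0}
  ]
}}

```text
time: 39.1
tool_pos: [0.4916, -0.017, 0.0773]
orientation: [-0.0, 0.992, -0.126, 0.001]
wrist_force: [1.1, -0.2, -1.9]
width: 0.287
gripper_force: 59.2
```

```bash
python3 - <<'E'
from h import *
plan([.4903,-.018,.0624],Y0)
E
```

```text
turn [-0.01 -0.02  0.  ] shift [-0.03  0.04  0.5 ] tcp [ 0.4916 -0.017   0.0773] t 39.1 w 0.287 gf 59.2
```

>>> {"op": "step_arm", "data": {
  "targets": [
    {"xyz": [-0.02,0.04,0.2],"angular": [0,0,0],"hand": 0.0},
    {"xyz": [0,0,0.1],"angular": [0,0,0],"hand": 0.0},
    {"xyz": [0,0,0],"angular": [0,0,0],"hand": 0.0},
    {"xyz": [0,0,0],"angular": [0,0,0],"hand": 0.0},
    {"xyz": [0,0,0],"angular": [0,0,0],"hand": 0.0}
  ]
}}

```text
time: 39.52
tool_pos: [0.4901, -0.018, 0.0677]
orientation: [0.0, 0.992, -0.126, 0.001]
wrist_force: [-1.4, 0.0, -1.8]
width: 0.286
gripper_force: 59.2
```

>>> {"op": "step_arm", "data": {
  "targets": [
    {"xyz": [0,0,0.07],"angular": [0,0,0],"hand": 0.0},
    {"xyz": [0,0,0],"angular": [0,0,0],"hand": 0.0},
    {"xyz": [0,0,0],"angular": [0,0,0],"hand": 0.0}
  ]
}}

```text
time: 39.77
tool_pos: [0.49, -0.0181, 0.0654]
orientation: [0.0, 0.992, -0.126, 0.001]
wrist_force: [-0.1, 0.1, -1.6]
width: 0.289
gripper_force: 59.2
```

>>> {"op": "step_arm", "data": {
  "targets": [
    {"xyz": [0,0,0.04],"angular": [0,0,0],"hand": 0.0},
    {"xyz": [0,0,0],"angular": [0,0,0],"hand": 0.0},
    {"xyz": [0,0,0],"angular": [0,0,0],"hand": 0.0}
  ]
}}

```text
time: 40.02
tool_pos: [0.49, -0.0181, 0.0642]
orientation: [0.0, 0.992, -0.126, 0.001]
wrist_force: [0.5, -0.5, -2.7]
width: 0.291
gripper_force: 59.2
```

>>> {"op": "step_arm", "data": {
  "targets": [
    {"xyz": [0,0,0.05],"angular": [0,0,0],"hand": 0.0},
    {"xyz": [0,0,0],"angular": [0,0,0],"hand": 0.0},
    {"xyz": [0,0,0],"angular": [0,0,0],"hand": 0.0}
  ]
}}

```text
time: 40.27
tool_pos: [0.4899, -0.0181, 0.0627]
orientation: [0.0, 0.992, -0.126, 0.0]
wrist_force: [0.2, 0.4, -2.2]
width: 0.292
gripper_force: 59.2
```

>>> {"op": "step_arm", "data": {
  "targets": [
    {"xyz": [0,0,0.03],"angular": [0,0,0],"hand": 0.0},
    {"xyz": [0,0,0],"angular": [0,0,0],"hand": 0.0},
    {"xyz": [0,0,0],"angular": [0,0,0],"hand": 0.0}
  ]
}}

```text
time: 40.52
tool_pos: [0.4902, -0.0181, 0.0624]
orientation: [0.0, 0.992, -0.126, 0.001]
wrist_force: [-2.0, -0.5, 4.5]
width: 0.284
gripper_force: 60.1
```

Contact. Release, rise, back off and verify.

>>> {"op": "step_arm", "data": {
  "targets": [
    {"xyz": [0,0,0],"angular": [0,0,0],"hand": 0.35},
    {"xyz": [0,0,0],"angular": [0,0,0],"hand": 0.45},
    {"xyz": [0,0,0],"angular": [0,0,0],"hand": 0.6},
    {"xyz": [0,0,0],"angular": [0,0,0],"hand": 0.8},
    {"xyz": [0,0,0],"angular": [0,0,0],"hand": 0.8}
  ]
}}

```text
time: 40.93
tool_pos: [0.4901, -0.0181, 0.0618]
orientation: [0.0, 0.992, -0.126, 0.001]
wrist_force: [0.1, -0.0, 0.1]
width: 0.796
gripper_force: 0.0
```

>>> {"op": "step_arm", "data": {
  "targets": [
    {"xyz": [0,0,-0.4],"angular": [0,0,0],"hand": 0.8},
    {"xyz": [0,0,-0.9],"angular": [0,0,0],"hand": 0.8},
    {"xyz": [0,0,-1],"angular": [0,0,0],"hand": 0.9},
    {"xyz": [0,0,-1],"angular": [0,0,0],"hand": 0.9},
    {"xyz": [0,0,-1],"angular": [0,0,0],"hand": 0.9}
  ]
}}

```text
time: 41.35
tool_pos: [0.4896, -0.0182, 0.1921]
orientation: [0.0, 0.992, -0.126, 0.0]
wrist_force: [1.0, -0.4, -0.8]
width: 0.898
gripper_force: 0.0
```

>>> {"op": "step_arm", "data": {
  "targets": [
    {"xyz": [-0.5,-0.6,-0.4],"angular": [0,0,0],"hand": 0.9},
    {"xyz": [-0.5,-0.8,0],"angular": [0,0,0],"hand": 0.9},
    {"xyz": [-0.3,-0.6,0],"angular": [0,0,0],"hand": 0.9},
    {"xyz": [0,0,0],"angular": [0,0,0],"hand": 0.9},
    {"xyz": [0,0,0],"angular": [0,0,0],"hand": 0.9}
  ]
}}

```text
time: 41.77
tool_pos: [0.4669, 0.0505, 0.2029]
orientation: [-0.0, 0.992, -0.125, 0.001]
wrist_force: [0.0, 0.4, -0.3]
width: 0.905
gripper_force: 0.0
```

```bash
python3 - <<'E'
from h import *
for n in('wrist','scene','side'):
    c=cal(n); im,d=ctrl.capture(n); save('end'+n,im); P=cloud(c,d)
    for nm,a,b in(('red',0,5),('green',50,75),('brass',12,22),('blue',105,125)):
        for ce,st,l in blobs(mask(im,a,b),100):
            p=P[l&(d>0)]
            if not len(p): continue
            q=p[p[:,2]>np.percentile(p[:,2],90)-.004]; m=q.mean(0)
            if abs(m[1])<.35 and .3<m[0]<.75: print(n,nm,ce.round(),st[4],m.round(4),np.round(cv2.minEnclosingCircle(q[:,:2].astype(np.float32))[0],4))
print(ctrl.state()['tool_pos'])
E
```

```text
wrist red [408. 178.] 1522 [ 0.4907 -0.0172  0.1002] [ 0.4903 -0.0174]
wrist green [52. 90.] 4459 [0.6288 0.2608 0.0028] [0.6287 0.2615]
wrist green [415. 105.] 1638 [ 0.5388 -0.0305  0.1002] [ 0.5388 -0.0308]
wrist brass [101. 299.] 2487 [0.4354 0.2911 0.0352] [0.4346 0.2924]
wrist blue [390.  96.] 5199 [ 0.5465 -0.029   0.0053] [ 0.539  -0.0316]
scene red [324. 200.] 240 [ 0.4916 -0.0182  0.0997] [ 0.4914 -0.0188]
scene red [202. 214.] 527 [ 0.4749 -0.2907  0.0022] [ 0.4741 -0.2906]
scene green [317. 218.] 192 [ 0.5412 -0.0312  0.0998] [ 0.5403 -0.0314]
scene green [458. 277.] 657 [0.6291 0.2611 0.0024] [0.6282 0.2606]
scene brass [461. 196.] 430 [0.436  0.292  0.0347] [0.4346 0.2917]
scene blue [330. 233.] 203 [ 0.525  -0.0033  0.0051] [ 0.5248 -0.0027]
scene blue [305. 264.] 582 [ 0.6031 -0.0561  0.0051] [ 0.5644 -0.0402]
scene blue [208. 292.] 294 [ 0.7047 -0.2301  0.0938] [ 0.7047 -0.23  ]
side red [276. 238.] 426 [ 0.4897 -0.0188  0.1014] [ 0.4896 -0.0176]
side red [304. 406.] 1523 [ 0.4731 -0.2909  0.0036] [ 0.4738 -0.2893]
side green [314. 164.] 392 [0.6271 0.2607 0.0041] [0.6258 0.2616]
side green [304. 238.] 393 [ 0.5381 -0.0316  0.1014] [ 0.5387 -0.0306]
side brass [226. 162.] 346 [0.4301 0.2765 0.0468] [0.4363 0.151 ]
side blue [265. 263.] 128 [ 0.4643 -0.0087  0.007 ] [ 0.4694 -0.0054]
side blue [292. 261.] 126 [ 0.5136 -0.0173  0.0077] [ 0.5155 -0.0166]
side blue [352. 259.] 577 [ 0.6236 -0.0419  0.007 ] [ 0.6064 -0.0387]
side blue [314. 281.] 239 [ 0.5452 -0.071   0.0045] [ 0.5463 -0.071 ]
side blue [440. 312.] 524 [ 0.7017 -0.2308  0.0951] [ 0.7025 -0.2306]
[0.46713049 0.04930089 0.20256114]
```

View pics/endside.png

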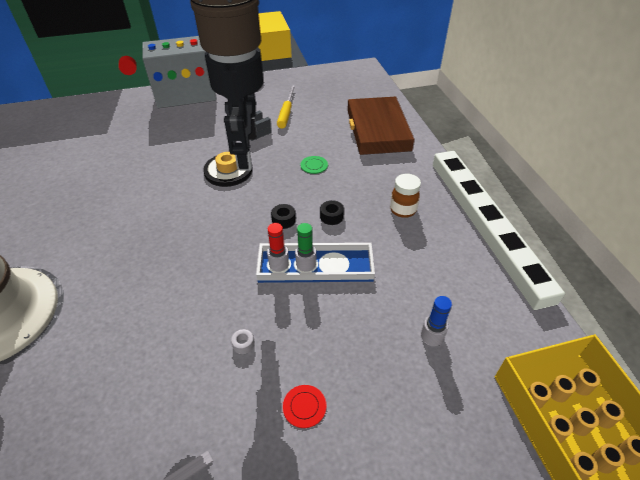

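The end view shows red (276,240) and green (305,240) upright on their original spots. The ring is on the stage at (227,162), and the bystanders are where they were.

```bash
python3 -c "
from workcell import ctrl
print(ctrl.sign_off())"
```

```text
the job is handed in; nothing more can be done
None
```

The job is handed in: the brass ring lies flat on the stage about 2 mm from its centre, and both gauges stand upright within about 1 mm of where they started. The blue gauge, steel ring and jar did not visibly move, and it took about 42 s of robot time.

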